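# Tip out the stone sticks and lay them on the drying rail

### The job

Tip the clear tube mouth-down so that the polishing stones inside slide to its mouth, take them out one at a time by their bare ends, and lay every one to dry across the narrow raised rail: square across it, centred, lying flat with both ends overhanging, none on top of another. When the tube is empty push it back level, and leave the jar, the mech head and the probe where they are.

Things in the scene. Friction and masses are not known exactly. Their poses are not given: they have to be found in the camera images.
- tube (a joint): tilt of the clear tube about its level pivot, rad: 0 = level (a stop; the start), growing as the mouth goes down to the other stop at 0.60. Stiff friction hinge: the tube stays where it is left; a push of about 5 to 9 N down on either end of its roof turns it
- stand_pivot (a point): centre of the tube's pivot, 150 mm above the table, between two upright cheeks (outer faces 53 mm apart, 166 mm tall; pivot bosses to 73 mm apart) on a fixed base 130 x 120 x 10 mm. x axis level, along the tube from mouth to closed end (the mouth is on the -x side); y axis = pivot axis
- tube_mouth (a point): where the centre of the front stick rests once it has slid to the mouth: 124 mm from the pivot towards the mouth, 3.5 mm below the tube's middle plane. Axes turn with the tube: x along it towards the closed end, y across, z square to its roof. Here the stick's front 30 mm are bare above and at both sides, its last 10 mm still under the roof; it lies on a 10 mm wide tongue
- tube_roof_edge (a point): mouth-side edge of the roof, on its top face: 114 mm from the pivot, 13.5 mm above the tube's middle plane, axes as tube_mouth. Square clear tube, outside 24 mm wide and 27 high, inside 18 wide and 21 high, flat roof from here to the closed end. Slippery inside (friction about 0.2): sticks lie still when it is level and slide at tilts over 0.3 rad
- tube_lip (a point): top middle of the lip at the end of the tongue, 146 mm from the pivot, axes as tube_mouth. The lip, 10 mm wide and 4 mm thick, stands 5 mm above the tongue and stops the front stick. To take a stick, raise it 6 mm square off the tongue (7 mm to the roof), then draw it out along the tube over the lip; the next one slides down after it
- tube_tail (a point): closed end (grey cap): point 138 mm from the pivot and 13.5 mm above the tube's middle plane, where the cap (142 mm from the pivot at its end, 2 mm higher than the roof) meets the top; axes as tube_mouth
- s1_c (a point): centre of a brown polishing-stone stick, 40 mm long (along its x axis) x 14 x 14 mm, about 18 g, lying in the tube in single file at the start; None from the start if this stick is absent (4 to 6 of the six are present; the lower the number, the nearer the mouth)
- s2_c (a point): centre of a brown polishing-stone stick, 40 mm long (along its x axis) x 14 x 14 mm, about 18 g, lying in the tube in single file at the start; None from the start if this stick is absent (4 to 6 of the six are present; the lower the number, the nearer the mouth)
- s3_c (a point): centre of a brown polishing-stone stick, 40 mm long (along its x axis) x 14 x 14 mm, about 18 g, lying in the tube in single file at the start; None from the start if this stick is absent (4 to 6 of the six are present; the lower the number, the nearer the mouth)
- s4_c (a point): centre of a brown polishing-stone stick, 40 mm long (along its x axis) x 14 x 14 mm, about 18 g, lying in the tube in single file at the start; None from the start if this stick is absent (4 to 6 of the six are present; the lower the number, the nearer the mouth)
- s5_c (a point): centre of a brown polishing-stone stick, 40 mm long (along its x axis) x 14 x 14 mm, about 18 g, lying in the tube in single file at the start; None from the start if this stick is absent (4 to 6 of the six are present; the lower the number, the nearer the mouth)
- s6_c (a point): centre of a brown polishing-stone stick, 40 mm long (along its x axis) x 14 x 14 mm, about 18 g, lying in the tube in single file at the start; None from the start if this stick is absent (4 to 6 of the six are present; the lower the number, the nearer the mouth)
- rail_top (a point): middle of the flat top of the drying rail, 52 mm above its underside. y along the rail, x across it, z up. The rail is a straight dark steel bar 22 mm wide and 290 mm long (10 mm thick, on two posts and a foot 60 mm wide and 280 long), loose, about 0.8 kg; it stands on the fixed orange mat, 3 mm thick
- jar: empty glass jar, 68 mm across and 85 mm high, bystander; origin at the centre of its underside, z up
- mech_head: small grey mech head, about 40 x 46 x 60 mm, bystander; origin at the centre of its underside
- probe: stainless probe, 160 mm long and 8 mm thick, lying on the table, bystander; origin under its middle, x along it

How it is judged:
By the outcome, as a careful person would: the job done as asked, in the order asked, and still so for the second after the job is handed in, with the robot touching nothing.
Of s1, s2, s3, s4, s5, s6 only 4 to 6 are there at a start; the rules pass over those that are not, and their reading is None.
At some moment in a run one of rail may be knocked a few centimetres aside while the robot is not near it.
Once in a run the grip may slacken for a moment while it holds something.
It also fails if it takes over 210 s, if anything falls off the work surface, if the arm or the gripper's body presses on something with over 40 N, if the wrist force passes 120 N, or if a joint passes its speed limit or range.

### The arm

A 6-joint arm with a two-finger parallel gripper is mounted at the origin on the work surface. World frame = base frame: x ahead of the robot, y to its left, z up, the work surface at z = 0. Lengths are in m, angles in rad, forces in N, time in s.
With the tool pointing down it reaches from about 0.375 to 0.825 m from the base axis. Payload 5.5 kg.
Tool frame: the origin (TCP) lies midway between the tips of the shut fingers; the grasp point (between the pads) lies 19 mm behind it (manip.pinch_z is the distance from the TCP to the grasp point, in m); z points along the fingers, y is the direction in which the jaws open and shut (so a half turn about z gives the same grasp; the last joint's range is limited). The gripper opens to 85 mm and grips with 20 to 120 N. Pads are 22 mm wide; open, the fingers measure 114 mm over their backs; the gripper's body (76 mm by 85 mm) begins 54 mm behind the grasp point. The pads swing forward as they close: fully open they stand 13 mm farther back than shut.
Start: joints at [-1.299, 0.314, -0.047, 1.21, 0, 1.571], TCP at [0.161, -0.578, 0.231] pointing down, gripper open.
Joint ranges: [-2.67, 2.67], [-0.69, 1.73], [-1.03, 1.25], [-2.08, 2.16], [-1.42, 1.45], [-3.14, 3.14]. Speed limits (rad/s): [2.39, 2.39, 3.01, 3.14, 3.14, 3.14].

### API

Orientations are given as a unit quaternion [w, x, y, z].
In Python, from workcell import manip gives the robot as it stands. The module is installed in compiled form; this text tells all that it offers.
- The arm moves only by the tool send_rows, never from a script. Its argument "commands" is a list that holds one entry, the list of rows, each a list of 7 numbers: the shift along the tool's x, y, z in mm, then the turn, a rotation vector about the tool's x, y, z in rad, then the finger opening in mm, from 0 to 85.4. A call has 1 to 20 rows; each row shifts and turns the commanded pose from where the row before left it, along the tool's axes as they then stand; what a row does not reach is not made up. A row lasts 1/12 s, in which the tool goes at most 41.7 mm and 7.16 degrees, less where a joint would pass 70% of its speed; a pose out of reach is approached as far as the arm can. A call is refused whole if a number of a shift passes 41.7 or a number of a turn 0.125, either way. A call with a gripper value outside its range is refused whole. The fingers move at their own pace and stop on an object; "grip_force" is the grip in N (left out, the last holds). Time passes only in rows, so rows that do not move let the fingers close. It gives the time, the measured TCP pose, the force and the opening at its end, in the units of the state.
- manip.get_state(): the state, without advancing time (a new reading comes with each control period).
- manip.get_image(name): name is "scene" or "top" or "wrist"; returns the picture (400x640x3 uint8, red, green, blue); there is no depth.
- manip.get_calibration(name): a dict with "fx", "fy", "cx", "cy" (pixels), "R" (3x3) and "t" (3): a world point X has camera coordinates R X + t. Camera axes: x right, y down, z forward; pixel columns grow to the right and rows downward; lengths in m; the calibration is good to about 2 mm. A picture is of the moment at which its call begins: read the wrist's pose just before it. get_calibration takes no time and is no camera call; for the wrist camera it gives the pose at the moment of the call.
- manip.close_job(): hands the job in, once; it reports no verdict.
Trained networks look in the newest picture that a camera, given by its name, has taken for a name from the list of things; names that differ only in an ending like _2 or _b are one class to them, and where a whole thing is asked for, a point or a joint stands for the part that bears it (a point fixed in the world has none). Each returns a list of dicts, best first, with "conf" (0 to 1); they miss things now and then, are a little off and sometimes report something else, mostly with a low value. They report only what shows in the picture. A call takes as long as a camera call.
- manip.find_in(camera, name): "centre" ([x, y, z] in m, in the coordinates of the camera as it stood for that picture, good to about 4 mm: the middle of the surface that is visible of it).
- manip.cut_out(camera, name): "region" (400x640 bool, what is visible of it).
- manip.spot_point(camera, name): "centre" ([x, y, z] in m, in the coordinates of the camera as it stood for that picture, good to about 4 mm: a listed point, or the origin of a listed thing).
The state is a dict: "time_s": time; "joint_positions": joint angles; "joint_velocities": joint speeds; "tau": joint torques, N m; "tool_pos": TCP position; "tool_rot": TCP orientation; "wrist_force": force on the tool from outside, world axes, zero at the start; "moment": the same for the moment, N m; "width": finger opening in m.
Only numpy, scipy, OpenCV 4.12 (cv2) and the standard library are available. Lean on these libraries where they do the work, as an engineer would, in place of code of your own. Each camera call takes 0.05 s, during which the arm holds its last target. There are 200 camera calls.

## Working session

There is one attempt and no reset: what is moved stays moved. The work goes in short steps, Python scripts to look and compute and a tool call to move; the robot and the scene stay as the last step left them, time stands still between calls to the robot, and variables do not carry over. Pictures are saved under pics/ and viewed, about 12 in all and at most 16, crops included, and the job is handed in when it is done.

Besides the shell and the picture viewer there is one more tool, called after "Call:" by a JSON object that holds its "fn" and its "kwargs". send_rows: Moves the arm, as the interface text tells. Its arguments: {"type":"object","properties":{"commands":{"type":"array"},"grip_force":{"type":"number"}},"required":["commands"]}

```bash
mkdir -p pics
cat > h.py <<'E'
import numpy as np, cv2
from workcell import manip
from scipy.spatial.transform import Rotation as R
def snap(c,fn=None):
    im=manip.get_image(c)
    if fn: cv2.imwrite('pics/'+fn,im[:,:,::-1])
    return im
def world(c,p):
    k=manip.get_calibration(c); return np.array(k['R']).T@(np.array(p)-np.array(k['t']))
def proj(c,X):
    k=manip.get_calibration(c); p=np.array(k['R'])@np.array(X)+np.array(k['t']); return np.array([k['fx']*p[0]/p[2]+k['cx'],k['fy']*p[1]/p[2]+k['cy']])
def ray(c,uv,z):
    k=manip.get_calibration(c); Rm=np.array(k['R']);t=np.array(k['t']); o=-Rm.T@t
    d=Rm.T@np.array([(uv[0]-k['cx'])/k['fx'],(uv[1]-k['cy'])/k['fy'],1]); return o+d*(z-o[2])/d[2]
def spot(c,n,k=2):
    for r in manip.spot_point(c,n)[:k]: print(c,n,round(r['conf'],2),world(c,r['centre']).round(4))
def rot():
    q=manip.get_state()['tool_rot']; return R.from_quat([q[1],q[2],q[3],q[0]])
E
python3 - <<'E'
from h import *
s=manip.get_state(); print({k:np.round(v,3).tolist() for k,v in s.items()}, manip.pinch_z)
a=snap('scene','a.png');b=snap('top','b.png')
for c in('scene','top'):
    k=manip.get_calibration(c); print(c,'cam at',(-np.array(k['R']).T@k['t']).round(3),k['fx'])
    for n in ['stand_pivot','tube_mouth','tube_lip','tube_roof_edge','tube_tail','rail_top','jar','mech_head','probe','s1_c']: spot(c,n,6 if n=='s1_c' else 1)
E
```

```text
{'time_s': 0.0, 'joint_positions': [-1.299, 0.314, -0.048, 1.21, -0.0, 1.571], 'joint_velocities': [0.002, -0.001, 0.002, 0.001, 0.001, 0.0], 'tau': [-0.002, -53.959, 33.975, 0.019, -0.0, 0.0], 'tool_pos': [0.161, -0.577, 0.23], 'tool_rot': [-0.001, 0.991, 0.135, -0.0], 'wrist_force': [0.011, -0.042, -1.028], 'moment': [0.038, 0.021, -0.005], 'width': 0.085} 0.0187
scene cam at [ 1.364 -0.706  0.892] 466.3279958291436
scene stand_pivot 0.86 [ 0.5411 -0.2452  0.1487]
scene tube_mouth 0.67 [ 0.4266 -0.2752  0.1454]
scene tube_lip 0.73 [ 0.4036 -0.2781  0.1437]
scene tube_roof_edge 0.96 [ 0.4312 -0.272   0.1649]
scene tube_tail 0.72 [ 0.678  -0.2007  0.162 ]
scene rail_top 0.62 [0.5681 0.1659 0.0548]
scene jar 0.58 [ 0.7632  0.0158 -0.0028]
scene mech_head 0.87 [ 0.7032 -0.0982 -0.0021]
scene probe 0.74 [ 0.7644  0.0168 -0.0016]
top cam at [0.415 0.013 1.085] 451.4682124989271
top stand_pivot 0.6 [ 0.5434 -0.2341  0.1504]
top tube_mouth 0.77 [ 0.4258 -0.2729  0.1456]
top tube_lip 0.74 [ 0.4023 -0.2782  0.1433]
top tube_roof_edge 0.69 [ 0.432  -0.2684  0.1658]
top tube_tail 0.81 [ 0.6774 -0.1997  0.1668]
top rail_top 0.71 [0.5694 0.1675 0.0535]
top jar 0.85 [0.7635 0.0088 0.0033]
top mech_head 0.65 [ 0.7036 -0.0911 -0.001 ]
top probe 0.5 [0.3508 0.3148 0.0011]
```

View pics/a.png

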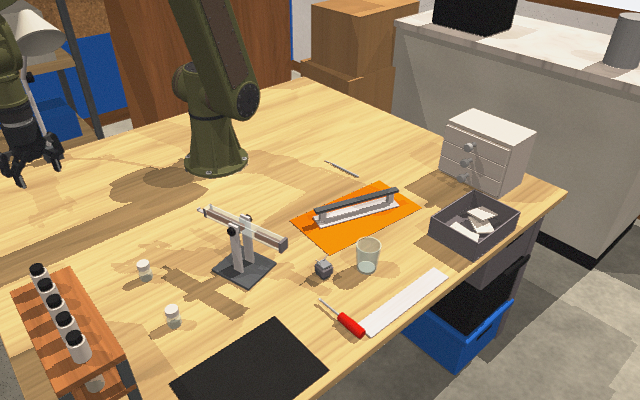

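View pics/b.png

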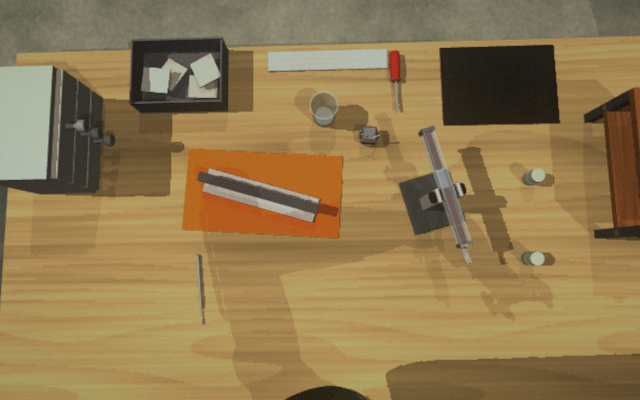

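The overview shows the level tube at the right in the top view, with its lip at about (467,262) and tail at (428,132). The rail runs from (203,175) to (318,208) on the mat. Both cameras agree: pivot ≈ (0.5425, -0.2385), tube yaw ≈ 0.277.

```bash
cat >> h.py <<'E'
def frame(yaw,pitch):  # tool x along level yaw, raised by pitch; tool z down
    return R.from_euler('z',yaw)*R.from_euler('y',-pitch)*R.from_euler('x',np.pi)
def plan(P,yaw,pitch,step=35,n=None):
    s=manip.get_state(); p=np.array(s['tool_pos']); r=rot(); T=frame(yaw,pitch)
    rv=(r.inv()*T).as_rotvec(); d=np.array(P)-p
    m=n or int(max(np.ceil(np.linalg.norm(d)*1e3/step),np.ceil(np.linalg.norm(rv)/0.115),1))
    print('start',p.round(4),'dist mm',(d*1e3).round(1),'rv',rv.round(3),'rows',m)
    w=(rv/m).round(3)
    for i in range(m):
        t=p+(np.array(P)-p)/(m-i); v=(r.inv().apply(t-p)*1e3).round(1)
        print([*v.tolist(),*w.tolist()]); p=p+r.apply(v/1e3); r=r*R.from_rotvec(w)
PIV=np.array([.5425,-.2385,.150]); YAW=.277
def tube(x,y,z,th):  # tube-frame mm -> world
    return PIV+(R.from_euler('z',YAW)*R.from_euler('y',-th)).apply(np.array([x,y,z])/1e3)
def st():
    s=manip.get_state(); print('t',round(s['time_s'],1),'p',np.round(s['tool_pos'],4),'f',np.round(s['wrist_force'],1),'w',round(s['width'],4))
def rail():
    im=snap('top'); h=cv2.cvtColor(im,cv2.COLOR_RGB2HSV)
    org=cv2.morphologyEx(((h[...,0]<16)&(h[...,1]>170)&(h[...,2]>90)).astype(np.uint8),cv2.MORPH_CLOSE,np.ones((60,60)))
    return im,h,org
E
python3 - <<'E'
from h import *
plan([*(tube(-97,0,0,0)[:2]),.205],YAW,0)
im=snap('top'); h=cv2.cvtColor(im,cv2.COLOR_RGB2HSV)
for u in (230,260,290):
    v0=175+(u-203)*.287
    print(u,[tuple(int(a) for a in h[int(v0)+k,u]) for k in range(-12,16,2)],int(v0))
cv2.imwrite('pics/c.png',cv2.resize(im[140:270,170:490,::-1],None,fx=2.5,fy=2.5,interpolation=cv2.INTER_CUBIC))
E
```

```text
start [ 0.1611 -0.578   0.2313] dist mm [288.1 313.  -26.3] rv [ 0.     0.    -0.005] rows 13
[27.8, -17.2, 2.0, 0.0, 0.0, -0.0]
[27.8, -17.2, 2.0, 0.0, 0.0, -0.0]
[27.8, -17.2, 2.0, 0.0, 0.0, -0.0]
[27.8, -17.3, 2.0, 0.0, 0.0, -0.0]
[27.8, -17.2, 2.0, 0.0, 0.0, -0.0]
[27.8, -17.3, 2.0, 0.0, 0.0, -0.0]
[27.8, -17.2, 2.0, 0.0, 0.0, -0.0]
[27.8, -17.3, 2.1, 0.0, 0.0, -0.0]
[27.8, -17.2, 2.0, 0.0, 0.0, -0.0]
[27.8, -17.3, 2.1, 0.0, 0.0, -0.0]
[27.9, -17.2, 2.0, 0.0, 0.0, -0.0]
[27.8, -17.3, 2.1, 0.0, 0.0, -0.0]
[27.9, -17.2, 2.0, 0.0, 0.0, -0.0]
230 [(12, 212, 179), (12, 215, 178), (14, 67, 152), (18, 37, 179), (15, 52, 108), (17, 60, 77), (14, 59, 74), (17, 65, 74), (13, 57, 72), (19, 67, 72), (17, 38, 153), (16, 35, 175), (18, 36, 161), (16, 39, 157)] 182
260 [(14, 205, 182), (14, 201, 165), (35, 18, 181), (16, 41, 157), (16, 58, 102), (15, 50, 81), (11, 49, 83), (16, 61, 79), (14, 52, 73), (12, 48, 79), (37, 18, 187), (34, 21, 183), (19, 31, 182), (20, 37, 181)] 191
290 [(15, 207, 180), (15, 203, 178), (22, 33, 170), (17, 37, 173), (15, 58, 106), (16, 54, 80), (14, 58, 84), (21, 46, 78), (17, 50, 82), (13, 51, 80), (37, 20, 170), (38, 15, 186), (25, 27, 180), (17, 38, 156)] 199
```

View pics/c.png

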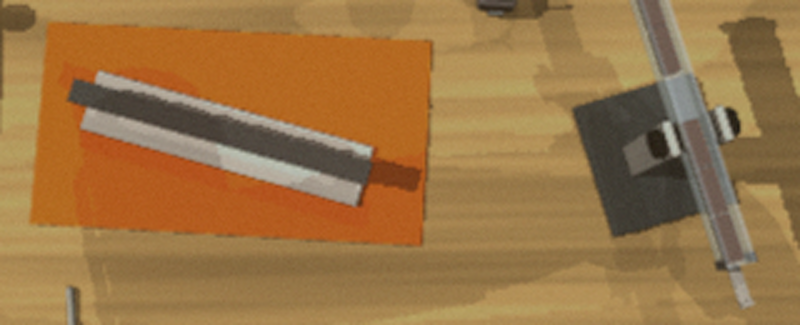

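The crop shows the dark bar from (75,90) to (370,165), the foot below it, and sticks in the tube on both sides of the pivot. Next I move over the mouth end.

Call:
{"fn": "send_rows", "kwargs": {"commands": [[[27.8,-17.2,2,0,0,0,0],[27.8,-17.2,2,0,0,0,0],[27.8,-17.2,2,0,0,0,0],[27.8,-17.3,2,0,0,0,0],[27.8,-17.2,2,0,0,0,0],[27.8,-17.3,2,0,0,0,0],[27.8,-17.2,2,0,0,0,0],[27.8,-17.3,2,0,0,0,0],[27.8,-17.2,2,0,0,0,0],[27.8,-17.3,2,0,0,0,0],[27.9,-17.2,2,0,0,0,0],[27.8,-17.3,2,0,0,0,0],[27.9,-17.2,2,0,0,-0.005,0],[0,0,0,0,0,0,0],[0,0,0,0,0,0,0]]], "grip_force": 40}}

```text
time_s: 2.4
tool_pos: [0.45, -0.2639, 0.2052]
tool_rot: [0.0, 0.99, 0.14, -0.0]
wrist_force: [0.1, -0.2, -0.2]
width: -0.0001
```

```bash
cat >> h.py <<'E'
def rail(fn=None):
    im=snap('top',fn); h=cv2.cvtColor(im,cv2.COLOR_RGB2HSV); s,v=h[...,1],h[...,2]
    m=((v<118)&(s<110)).astype(np.uint8); m[:,:170]=0; m[:,370:]=0; m[:130]=0; m[260:]=0
    m=cv2.morphologyEx(m,cv2.MORPH_OPEN,np.ones((3,3)))
    n,l,q,c=cv2.connectedComponentsWithStats(m)
    i=[k for k in range(1,n) if q[k,4]>40]; pts=np.argwhere(np.isin(l,i))[:,::-1]
    X=np.array([ray('top',p,.055)[:2] for p in pts])
    (cx,cy),(a,b),ang=cv2.minAreaRect((X*1e3).astype(np.float32))
    mu=np.median(X,0); vx=cv2.fitLine(X.astype(np.float32),cv2.DIST_HUBER,0,1e-5,1e-5).ravel()
    u=vx[:2]*np.sign(vx[1]); nrm=np.array([u[1],-u[0]])
    al=X@u; off=np.median(X@nrm); mid=(np.percentile(al,.3)+np.percentile(al,99.7))/2
    print('rail rect',np.round([cx,cy,a,b],1),'c',(mid*u+off*nrm).round(4),'yaw',np.arctan2(-u[0],u[1]).round(4),'len',np.ptp(al).round(4),'comps',[q[k,4] for k in i])
E
python3 - <<'E'
from h import *
st(); print(np.round(manip.get_state()['joint_positions'],2))
rail()
snap('wrist','d.png')
for n in ['tube_lip','tube_mouth','tube_roof_edge','stand_pivot','s1_c']: spot('wrist',n,6)
E
```

```text
t 2.4 p [ 0.45   -0.2639  0.2052] f [ 0.1 -0.2 -0.2] w -0.0001
[-0.53  0.18 -0.28  1.11 -0.    2.33]
rail rect [585.   91.1 158.3 413.6] c [0.5589 0.1298] yaw -0.2523 len 0.3688 comps [np.int32(114), np.int32(1306)]
wrist tube_mouth 0.88 [ 0.4224 -0.2767  0.1477]
wrist tube_roof_edge 0.96 [ 0.4297 -0.2704  0.161 ]
wrist tube_roof_edge 0.41 [ 0.5427 -0.2396  0.1524]
wrist stand_pivot 0.76 [ 0.5375 -0.2422  0.1545]
wrist s1_c 0.58 [ 0.5394 -0.2393  0.1553]
```

View pics/d.png

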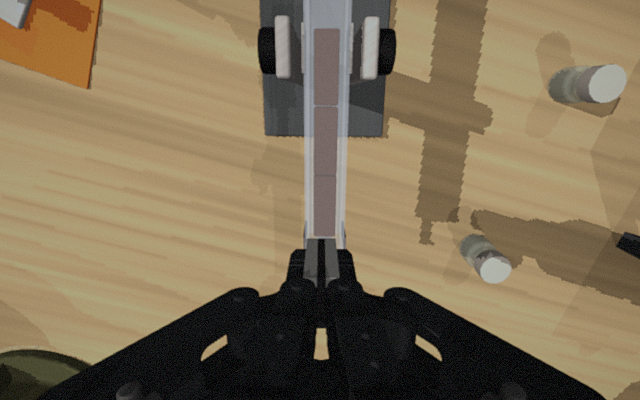

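The wrist view shows the tube running straight up the picture, with its centreline at column ~325. Three sticks are under the near half, at rows 28–235. Now I push the mouth down.

Run:
```python
from h import *
for p in [(325,60),(325,140),(325,225)]: 
    w=ray('wrist',p,.1635); print(w.round(4))
    d=w-PIV; print((R.from_euler('z',-YAW).apply(d)*1e3).round(1))
```

```text
[ 0.5359 -0.2436  0.1635]
[-7.7 -3.1 13.5]
[ 0.4958 -0.2551  0.1635]
[-49.4  -3.2  13.5]
[ 0.4464 -0.2692  0.1635]
[-100.8   -3.2   13.5]
```

Call:
{"fn": "send_rows", "kwargs": {"commands": [[[0,0,20,0,0,0,0],[0,0,12,0,0,0,0],[0,0,6,0,0,0,0],[0,0,6,0,0,0,0],[0,0,6,0,0,0,0],[0,0,6,0,0,0,0],[0,0,6,0,0,0,0],[0,0,6,0,0,0,0],[0,0,6,0,0,0,0],[0,0,6,0,0,0,0],[0,0,5,0,0,0,0],[0,0,0,0,0,0,0],[0,0,0,0,0,0,0]]]}}

```text
time_s: 3.83
tool_pos: [0.4494, -0.2653, 0.1207]
tool_rot: [0.0, 0.99, 0.138, 0.0]
wrist_force: [-0.3, -0.9, 0.5]
width: 0.0
```

Call:
{"fn": "send_rows", "kwargs": {"commands": [[[0,0,3,0,0,0,0],[0,0,3,0,0,0,0],[0,0,2,0,0,0,0],[0,0,2,0,0,0,0],[0,0,0,0,0,0,0]]]}}

```text
time_s: 4.25
tool_pos: [0.4493, -0.2653, 0.1103]
tool_rot: [0.0, 0.99, 0.138, 0.0]
wrist_force: [-0.1, -1.0, 2.3]
width: -0.0
```

Call:
{"fn": "send_rows", "kwargs": {"commands": [[[0,0,1,0,0,0,0],[0,0,1,0,0,0,0],[0,0,0,0,0,0,0]]]}}

```text
time_s: 4.5
tool_pos: [0.4493, -0.2652, 0.1083]
tool_rot: [0.0, 0.99, 0.138, 0.0]
wrist_force: [-0.9, -1.4, 3.7]
width: -0.0002
```

Call:
{"fn": "send_rows", "kwargs": {"commands": [[[0,0,1.5,0,0,0,0],[0,0,1.5,0,0,0,0]]]}}

```text
time_s: 4.67
tool_pos: [0.4493, -0.2651, 0.1053]
tool_rot: [0.0, 0.99, 0.138, 0.0]
wrist_force: [-2.1, -0.4, 10.1]
width: -0.0003
```

Call:
{"fn": "send_rows", "kwargs": {"commands": [[[0,0,1.5,0,0,0,0],[0,0,1.5,0,0,0,0]]]}}

```text
time_s: 4.83
tool_pos: [0.4491, -0.2656, 0.1043]
tool_rot: [0.001, 0.99, 0.138, -0.0]
wrist_force: [-11.4, 0.1, 31.2]
width: -0.0001
```

The force jumped, so the tube is at its stop. I raise the tool and pitch it to the tube's angle for a closer look.

```bash
sed -i 's/PIV=np.array(\[.5425,-.2385,.150\])/PIV=np.array([.5432,-.2409,.150])/' h.py
python3 - <<'E'
from h import *
import builtins
print(tube(-128,0,60,.6).round(4))
s=manip.get_state()
plan(tube(-128,0,60,.6),YAW,.6)
rail()
E
```

```text
[ 0.409  -0.2791  0.1272]
start [ 0.4491 -0.2656  0.1043] dist mm [-40.1 -13.4  23. ] rv [0.002 0.6   0.   ] rows 6
[-7.0, 0.3, -3.8, 0.0, 0.1, 0.0]
[-6.6, 0.3, -4.5, 0.0, 0.1, 0.0]
[-6.1, 0.3, -5.2, 0.0, 0.1, 0.0]
[-5.6, 0.4, -5.7, 0.0, 0.1, 0.0]
[-5.0, 0.3, -6.3, 0.0, 0.1, 0.0]
[-4.4, 0.4, -6.7, 0.0, 0.1, 0.0]
rail rect [585.1  91.9 157.7 412. ] c [0.5589 0.1299] yaw -0.254 len 0.3685 comps [np.int32(114), np.int32(1287)]
```

Call:
{"fn": "send_rows", "kwargs": {"commands": [[[0,0,-12,0,0,0,0],[0,0,-13,0,0,0,20],[-7,0.3,-3.8,0,0.1,0,30],[-6.6,0.3,-4.5,0,0.1,0,30],[-6.1,0.3,-5.2,0,0.1,0,30],[-5.6,0.4,-5.7,0,0.1,0,30],[-5,0.3,-6.3,0,0.1,0,30],[-4.4,0.4,-6.7,0,0.1,0,30],[0,0,0,0,0,0,30],[0,0,0,0,0,0,30],[0,0,0,0,0,0,30]]]}}

```text
time_s: 5.8
tool_pos: [0.4093, -0.2786, 0.1501]
tool_rot: [-0.041, 0.946, 0.132, 0.292]
wrist_force: [0.6, -0.1, -0.2]
width: 0.0302
```

```bash
sed -i 's/m\[:,370:\]/m[:,345:]/' h.py
python3 - <<'E'
from h import *
st(); print(np.round(manip.get_state()['joint_positions'],2)); rail()
im=snap('wrist','e.png')
for n in ['tube_lip','tube_mouth','tube_roof_edge','s1_c']: spot('wrist',n,6)
for n,p in dict(lip=(-146,0,-5.5),mouth=(-124,0,-3.5),edge=(-114,0,13.5),e1=(-114,12,13.5),e2=(-114,-12,13.5)).items(): print(n,tube(*p,.6).round(4),proj('wrist',tube(*p,.6)).round(1))
E
```

```text
t 5.8 p [ 0.4093 -0.2786  0.1501] f [ 0.6 -0.1 -0.2] w 0.0302
[-0.96  0.01 -0.76  0.58  0.56  1.97]
rail rect [568.6 168.6 287.5  26.7] c [0.5681 0.1687] yaw -0.29 len 0.2874 comps [np.int32(1287)]
wrist tube_lip 0.23 [ 0.4426 -0.2707  0.0778]
wrist tube_mouth 0.61 [ 0.4444 -0.266   0.079 ]
wrist tube_roof_edge 0.77 [ 0.4437 -0.2636  0.0964]
lip [ 0.4303 -0.273   0.063 ] [321.7 239.8]
mouth [ 0.4467 -0.2683  0.0771] [321.7 213.5]
edge [ 0.4454 -0.2687  0.0968] [321.8 208.5]
e1 [ 0.4421 -0.2572  0.0968] [304.  208.4]
e2 [ 0.4486 -0.2803  0.0968] [339.7 208.5]
```

View pics/e.png

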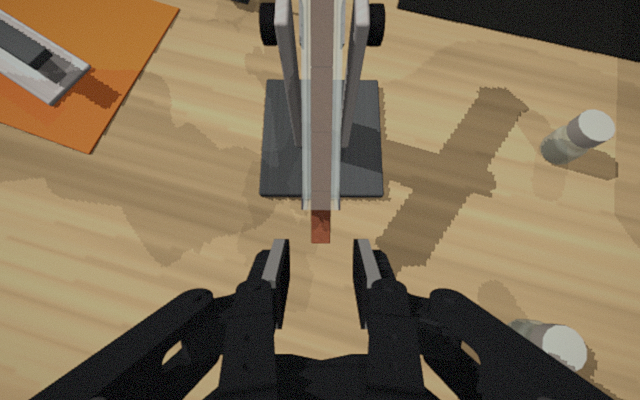

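The model fits the picture: roof edge at row 208, columns 303–340, and the bare stick end at rows 210–243, column 321. Next is the grasp.

Run:
```python
from h import *
plan(tube(-129,0,-8,.6),YAW,.6,step=14)
```

```text
start [ 0.4101 -0.2781  0.1504] dist mm [ 35.1   9.3 -79.8] rv [-0.001  0.     0.002] rows 7
[-2.2, 0.1, 12.3, -0.0, 0.0, 0.0]
[-2.2, 0.1, 12.3, -0.0, 0.0, 0.0]
[-2.1, 0.1, 12.4, -0.0, 0.0, 0.0]
[-2.2, 0.1, 12.3, -0.0, 0.0, 0.0]
[-2.1, 0.1, 12.4, -0.0, 0.0, 0.0]
[-2.2, 0.1, 12.3, -0.0, 0.0, 0.0]
[-2.1, 0.1, 12.4, -0.0, 0.0, 0.0]
```

Call:
{"fn": "send_rows", "kwargs": {"commands": [[[-7.5,0.5,12,0,0,0,30],[-7.5,0.2,14,0,0,0,30],[0,0,14,0,0,0,30],[0,0,14,0,0,0,30],[0,0,14,0,0,0,30],[0,0,10,0,0,0,30],[0,0,8.4,0,0,0,30],[0,0,0,0,0,0,30],[0,0,0,0,0,0,10],[0,0,0,0,0,0,10],[0,0,0,0,0,0,10],[0,0,0,0,0,0,10],[0,0,0,0,0,0,10]]], "grip_force": 40}}

```text
time_s: 7.18
tool_pos: [0.4445, -0.2696, 0.0709]
tool_rot: [-0.04, 0.946, 0.132, 0.293]
wrist_force: [0.2, -1.0, -0.2]
width: 0.0128
```

Run:
```python
from h import *
st(); p=np.array(manip.get_state()['tool_pos'])-PIV
print(((R.from_euler('z',YAW)*R.from_euler('y',-.6)).inv().apply(p)*1e3).round(1))
snap('scene','f.png'); 
im=cv2.imread('pics/f.png'); 
u,v=proj('scene',p+PIV).astype(int); cv2.imwrite('pics/f.png',cv2.resize(im[v-70:v+50,u-80:u+80],None,fx=5,fy=5,interpolation=cv2.INTER_CUBIC))
```

```text
t 7.2 p [ 0.4445 -0.2696  0.0709] f [ 0.2 -1.  -0.2] w 0.0128
[-129.5   -0.6   -7.2]
```

View pics/f.png

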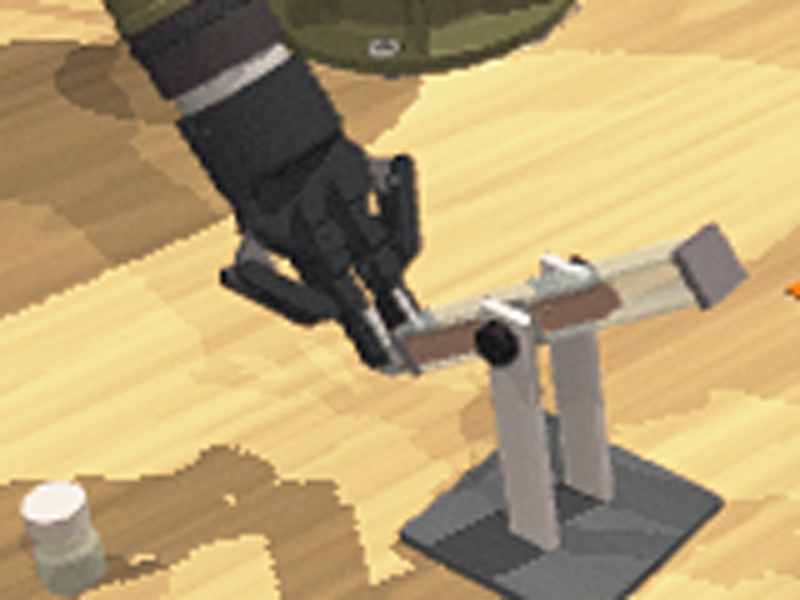

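The scene crop shows the fingers on the front stick at the mouth (~(400,350)), with the column of sticks reaching just past the pivot. Next I raise, draw out and lift.

Call:
{"fn": "send_rows", "kwargs": {"commands": [[[0,0,-2,0,0,0,10],[0,0,-2.5,0,0,0,10],[0,0,-2,0,0,0,10],[0,0,0,0,0,0,10],[-4,0,0,0,0,0,10],[-6,0,0,0,0,0,10],[-6,0,0,0,0,0,10],[-6,0,-1,0,0,0,10],[-6,0,-2,0,0,0,10],[-6,0,-8,0,0,0,10],[-6,0,-15,0,0,0,10],[0,0,-25,0,0,0,10],[0,0,-25,0,0,0,10],[0,0,-20,0,0,0,10],[0,0,0,0,0,0,10]]]}}

```text
time_s: 8.48
tool_pos: [0.3565, -0.2964, 0.1352]
tool_rot: [-0.039, 0.946, 0.131, 0.294]
wrist_force: [0.2, -0.5, -0.0]
width: 0.0128
```

```bash
cat >> h.py <<'E'
RC=np.array([.5684,.1687]);RY=-.29
def slot(y,x=0,c=None,yaw=None):
    c=RC if c is None else c; a=RY if yaw is None else yaw
    return np.array(c)+np.array([np.cos(a)*x-np.sin(a)*y,np.sin(a)*x+np.cos(a)*y])/1e3
E
python3 - <<'E'
from h import *
st(); rail()
im=snap('wrist','g.png')
plan([*slot(110,-5.5),.12],RY,0,step=38)
E
```

```text
t 8.5 p [ 0.3565 -0.2964  0.1352] f [ 0.2 -0.5 -0. ] w 0.0128
rail rect [568.6 168.6 287.5  26.4] c [0.568  0.1688] yaw -0.2902 len 0.2874 comps [np.int32(1292)]
start [ 0.3568 -0.295   0.1327] dist mm [237.8 570.7 -12.7] rv [-0.168 -0.585  0.548] rows 17
[18.2, -28.5, 13.3, -0.01, -0.034, 0.032]
[17.8, -29.2, 12.4, -0.01, -0.034, 0.032]
[17.2, -29.9, 11.6, -0.01, -0.034, 0.032]
[16.6, -30.5, 10.7, -0.01, -0.034, 0.032]
[16.0, -31.2, 9.8, -0.01, -0.034, 0.032]
[15.3, -31.8, 9.0, -0.01, -0.034, 0.032]
[14.6, -32.3, 8.1, -0.01, -0.034, 0.032]
[13.8, -32.9, 7.3, -0.01, -0.034, 0.032]
[13.0, -33.3, 6.5, -0.01, -0.034, 0.032]
[12.1, -33.8, 5.8, -0.01, -0.034, 0.032]
[11.2, -34.2, 5.1, -0.01, -0.034, 0.032]
[10.2, -34.6, 4.3, -0.01, -0.034, 0.032]
[9.3, -35.0, 3.7, -0.01, -0.034, 0.032]
[8.2, -35.3, 3.0, -0.01, -0.034, 0.032]
[7.2, -35.6, 2.4, -0.01, -0.034, 0.032]
[6.1, -35.8, 1.8, -0.01, -0.034, 0.032]
[5.1, -36.0, 1.3, -0.01, -0.034, 0.032]
```

View pics/g.png

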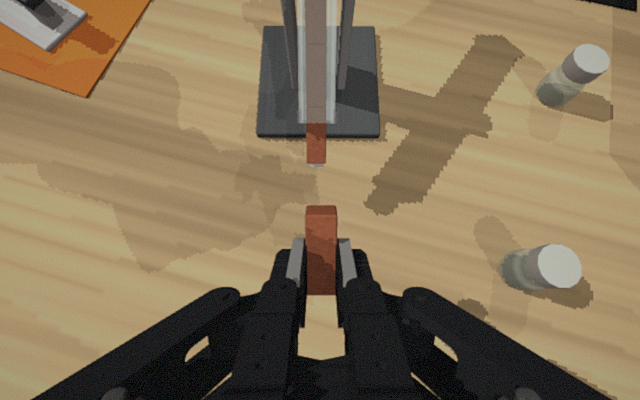

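The stick is held straight (rows 207–295, column 321) and the next one has slid to the mouth. Carrying it to the far slot.

Call:
{"fn": "send_rows", "kwargs": {"commands": [[[18.2,-28.5,13.3,-0.01,-0.034,0.032,10],[17.8,-29.2,12.4,-0.01,-0.034,0.032,10],[17.2,-29.9,11.6,-0.01,-0.034,0.032,10],[16.6,-30.5,10.7,-0.01,-0.034,0.032,10],[16,-31.2,9.8,-0.01,-0.034,0.032,10],[15.3,-31.8,9,-0.01,-0.034,0.032,10],[14.6,-32.3,8.1,-0.01,-0.034,0.032,10],[13.8,-32.9,7.3,-0.01,-0.034,0.032,10],[13,-33.3,6.5,-0.01,-0.034,0.032,10],[12.1,-33.8,5.8,-0.01,-0.034,0.032,10],[11.2,-34.2,5.1,-0.01,-0.034,0.032,10],[10.2,-34.6,4.3,-0.01,-0.034,0.032,10],[9.3,-35,3.7,-0.01,-0.034,0.032,10],[8.2,-35.3,3,-0.01,-0.034,0.032,10],[7.2,-35.6,2.4,-0.01,-0.034,0.032,10],[6.1,-35.8,1.8,-0.01,-0.034,0.032,10],[5.1,-36,1.3,-0.01,-0.034,0.032,10],[0,0,0,0,0,0,10],[0,0,0,0,0,0,10]]]}}

```text
time_s: 10.17
tool_pos: [0.5532, 0.0714, 0.1364]
tool_rot: [-0.075, 0.997, 0.019, -0.008]
wrist_force: [0.0, 0.4, -0.2]
width: 0.0126
```

Run:
```python
from h import *
st(); im=snap('wrist','i.png')
for n in ['rail_top','s1_c']: spot('wrist',n,3)
for y in(-145,145):
  for x in(-11,11): print(y,x,proj('wrist',[*slot(y,x),.055]).round(1))
for x in (-20,20): print('stick',proj('wrist',[*slot(110,x),.127]).round(1))
plan([*slot(110,-5.5),.0625],RY,0,step=12)
```

```text
t 10.2 p [0.5532 0.0714 0.1364] f [ 0.   0.4 -0.2] w 0.0126
wrist rail_top 0.55 [0.5646 0.1723 0.0561]
wrist s1_c 0.76 [0.5521 0.07   0.143 ]
-145 -11 [386.5 248.4]
-145 11 [398.3 222.7]
145 -11 [ 29.9 114.3]
145 11 [30.4 85.7]
stick [-39.1 160.6]
stick [-42.9  90.7]
start [0.5519 0.0706 0.1372] dist mm [ 42.7 205.1 -74.7] rv [-0.148  0.038  0.327] rows 19
[2.7, -10.0, 5.5, -0.008, 0.002, 0.017]
[2.5, -10.1, 5.4, -0.008, 0.002, 0.017]
[2.3, -10.2, 5.3, -0.008, 0.002, 0.017]
[2.2, -10.2, 5.2, -0.008, 0.002, 0.017]
[2.0, -10.3, 5.2, -0.008, 0.002, 0.017]
[1.8, -10.4, 5.1, -0.008, 0.002, 0.017]
[1.6, -10.5, 5.0, -0.008, 0.002, 0.017]
[1.4, -10.5, 4.9, -0.008, 0.002, 0.017]
[1.2, -10.6, 4.8, -0.008, 0.002, 0.017]
[1.0, -10.6, 4.8, -0.008, 0.002, 0.017]
[0.9, -10.7, 4.7, -0.008, 0.002, 0.017]
[0.7, -10.7, 4.6, -0.008, 0.002, 0.017]
[0.5, -10.8, 4.5, -0.008, 0.002, 0.017]
[0.3, -10.8, 4.4, -0.008, 0.002, 0.017]
[0.1, -10.9, 4.3, -0.008, 0.002, 0.017]
[-0.1, -10.9, 4.2, -0.008, 0.002, 0.017]
[-0.3, -11.0, 4.2, -0.008, 0.002, 0.017]
[-0.6, -11.0, 4.0, -0.008, 0.002, 0.017]
[-0.7, -10.9, 4.0, -0.008, 0.002, 0.017]
```

View pics/i.png

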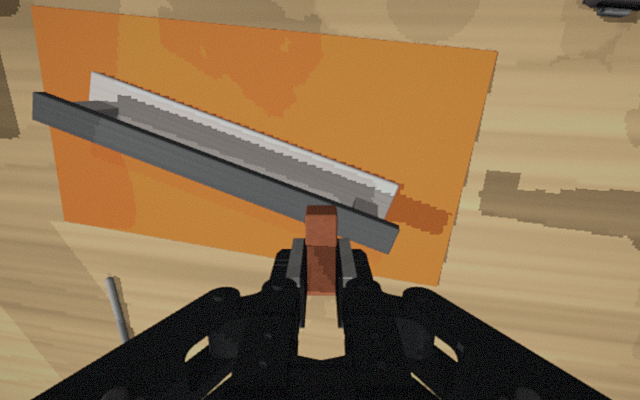

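The joint speed cap left the tool short at (0.553,0.071). In the wrist view the rail lies ~5 px lower than predicted, with the right end's top corner at (399,228) and the left end's at (33,92). I carry on slowly to a low hover over the slot and look again at rest.

Call:
{"fn": "send_rows", "kwargs": {"commands": [[[2.7,-10,3,-0.008,0.002,0.017,10],[2.5,-10.1,3,-0.008,0.002,0.017,10],[2.3,-10.2,3,-0.008,0.002,0.017,10],[2.2,-10.2,3,-0.008,0.002,0.017,10],[2,-10.3,3,-0.008,0.002,0.017,10],[1.8,-10.4,3,-0.008,0.002,0.017,10],[1.6,-10.5,3,-0.008,0.002,0.017,10],[1.4,-10.5,3,-0.008,0.002,0.017,10],[1.2,-10.6,3,-0.008,0.002,0.017,10],[1,-10.6,3,-0.008,0.002,0.017,10],[0.9,-10.7,3,-0.008,0.002,0.017,10],[0.7,-10.7,3,-0.008,0.002,0.017,10],[0.5,-10.8,3,-0.008,0.002,0.017,10],[0.3,-10.8,3,-0.008,0.002,0.017,10],[0.1,-10.9,3,-0.008,0.002,0.017,10],[-0.1,-10.9,3,-0.008,0.002,0.017,10],[-0.3,-11,2,-0.008,0.002,0.017,10],[-0.6,-11,2,-0.008,0.002,0.017,10],[-0.7,-10.9,2,-0.008,0.002,0.017,10],[0,0,0,0,0,0,10]]]}}

```text
time_s: 11.98
tool_pos: [0.5708, 0.0789, 0.1177]
tool_rot: [-0.086, 0.996, 0.018, -0.015]
wrist_force: [0.1, -0.8, -0.6]
width: 0.0126
```

Call:
{"fn": "send_rows", "kwargs": {"commands": [[[0,0,0,0,0,0,10],[0,0,0,0,0,0,10]]]}}

```text
time_s: 12.15
tool_pos: [0.571, 0.0788, 0.1177]
tool_rot: [-0.086, 0.996, 0.018, -0.015]
wrist_force: [-0.1, -0.1, 0.0]
width: 0.0129
```

Run:
```python
from h import *
st(); k=manip.get_calibration('wrist'); im=snap('wrist','j.png'); k2=manip.get_calibration('wrist'); print(np.abs(np.array(k['t'])-k2['t']).max())
for n in ['rail_top']: spot('wrist',n,3)
for y in(-145,145):
  for x in(-11,11): print(y,x,proj('wrist',[*slot(y,x),.055]).round(1))
plan([*slot(110,-5.5),.0850],RY,0,step=12)
```

```text
t 12.2 p [0.571  0.0788 0.1177] f [-0.1 -0.1  0. ] w 0.0129
6.4422732065638755e-06
wrist rail_top 0.87 [0.5682 0.1708 0.053 ]
-145 -11 [398.9 286.6]
-145 11 [412.  260.9]
145 -11 [ 27.3 141.7]
145 11 [ 27.2 112.9]
start [0.571  0.0788 0.1177] dist mm [ 23.6 196.9 -32.7] rv [-0.168  0.054  0.326] rows 17
[1.9, -11.0, 3.8, -0.01, 0.003, 0.019]
[1.7, -11.1, 3.7, -0.01, 0.003, 0.019]
[1.4, -11.2, 3.6, -0.01, 0.003, 0.019]
[1.2, -11.2, 3.5, -0.01, 0.003, 0.019]
[1.0, -11.3, 3.4, -0.01, 0.003, 0.019]
[0.8, -11.3, 3.3, -0.01, 0.003, 0.019]
[0.5, -11.4, 3.2, -0.01, 0.003, 0.019]
[0.3, -11.4, 3.1, -0.01, 0.003, 0.019]
[0.1, -11.4, 3.0, -0.01, 0.003, 0.019]
[-0.1, -11.5, 2.8, -0.01, 0.003, 0.019]
[-0.4, -11.5, 2.7, -0.01, 0.003, 0.019]
[-0.6, -11.5, 2.6, -0.01, 0.003, 0.019]
[-0.8, -11.5, 2.5, -0.01, 0.003, 0.019]
[-1.0, -11.6, 2.4, -0.01, 0.003, 0.019]
[-1.3, -11.5, 2.3, -0.01, 0.003, 0.019]
[-1.5, -11.6, 2.2, -0.01, 0.003, 0.019]
[-1.7, -11.5, 2.0, -0.01, 0.003, 0.019]
```

View pics/j.png

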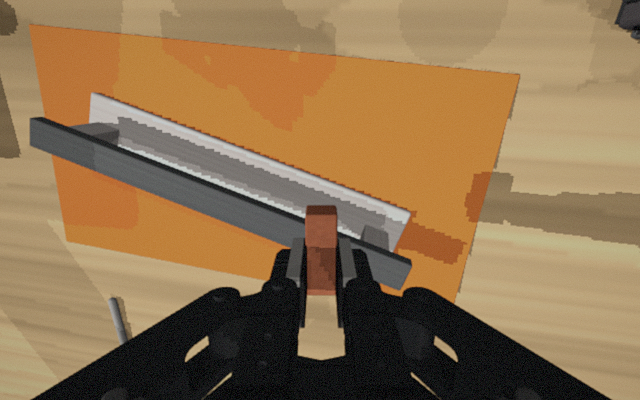

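The tool has hit joint 6's limit, because this yaw needs the half-turned grasp. At rest the rail fits the model to within ~3 px, so I turn the tool the other way round on the way to the slot.

Run:
```python
from h import *
print(np.round(manip.get_state()['joint_positions'],2))
plan([*slot(110,5.5),.1],RY+np.pi,0,n=27)
```

```text
[ 0.04  0.36 -0.26  0.97  0.17  3.14]
start [0.571  0.0788 0.1177] dist mm [ 34.1 193.8 -17.7] rv [-0.077 -0.238 -2.805] rows 27
[1.6, -6.9, 1.8, -0.003, -0.009, -0.104]
[2.3, -6.7, 1.8, -0.003, -0.009, -0.104]
[3.0, -6.4, 1.8, -0.003, -0.009, -0.104]
[3.6, -6.1, 1.7, -0.003, -0.009, -0.104]
[4.3, -5.7, 1.7, -0.003, -0.009, -0.104]
[4.9, -5.2, 1.6, -0.003, -0.009, -0.104]
[5.4, -4.7, 1.5, -0.003, -0.009, -0.104]
[5.9, -4.1, 1.5, -0.003, -0.009, -0.104]
[6.3, -3.5, 1.4, -0.003, -0.009, -0.104]
[6.6, -2.8, 1.3, -0.003, -0.009, -0.104]
[6.9, -2.1, 1.3, -0.003, -0.009, -0.104]
[7.1, -1.4, 1.2, -0.003, -0.009, -0.104]
[7.2, -0.7, 1.1, -0.003, -0.009, -0.104]
[7.2, 0.1, 1.1, -0.003, -0.009, -0.104]
[7.2, 0.8, 1.0, -0.003, -0.009, -0.104]
[7.1, 1.6, 0.9, -0.003, -0.009, -0.104]
[6.9, 2.3, 0.9, -0.003, -0.009, -0.104]
[6.6, 3.0, 0.8, -0.003, -0.009, -0.104]
[6.3, 3.7, 0.8, -0.003, -0.009, -0.104]
[5.9, 4.3, 0.7, -0.003, -0.009, -0.104]
[5.4, 4.9, 0.7, -0.003, -0.009, -0.104]
[4.9, 5.4, 0.7, -0.003, -0.009, -0.104]
[4.3, 5.9, 0.7, -0.003, -0.009, -0.104]
[3.7, 6.3, 0.6, -0.003, -0.009, -0.104]
[3.0, 6.6, 0.6, -0.003, -0.009, -0.104]
[2.3, 6.9, 0.6, -0.003, -0.009, -0.104]
[1.6, 7.1, 0.7, -0.003, -0.009, -0.104]
```

Call:
{"fn": "send_rows", "kwargs": {"commands": [[[1.6,-6.9,1.8,-0.003,-0.009,-0.104,10],[2.3,-6.7,1.8,-0.003,-0.009,-0.104,10],[3,-6.4,1.8,-0.003,-0.009,-0.104,10],[3.6,-6.1,1.7,-0.003,-0.009,-0.104,10],[4.3,-5.7,1.7,-0.003,-0.009,-0.104,10],[4.9,-5.2,1.6,-0.003,-0.009,-0.104,10],[5.4,-4.7,1.5,-0.003,-0.009,-0.104,10],[5.9,-4.1,1.5,-0.003,-0.009,-0.104,10],[6.3,-3.5,1.4,-0.003,-0.009,-0.104,10],[6.6,-2.8,1.3,-0.003,-0.009,-0.104,10],[6.9,-2.1,1.3,-0.003,-0.009,-0.104,10],[7.1,-1.4,1.2,-0.003,-0.009,-0.104,10],[7.2,-0.7,1.1,-0.003,-0.009,-0.104,10],[7.2,0.1,1.1,-0.003,-0.009,-0.104,10],[7.2,0.8,1,-0.003,-0.009,-0.104,10],[7.1,1.6,0.9,-0.003,-0.009,-0.104,10],[6.9,2.3,0.9,-0.003,-0.009,-0.104,10],[6.6,3,0.8,-0.003,-0.009,-0.104,10]]]}}

```text
time_s: 13.75
tool_pos: [0.5939, 0.2083, 0.1057]
tool_rot: [-0.038, 0.572, 0.82, -0.008]
wrist_force: [0.2, -0.5, 1.0]
width: 0.0128
```

Call:
{"fn": "send_rows", "kwargs": {"commands": [[[6.3,3.7,0.8,-0.003,-0.009,-0.104,10],[5.9,4.3,0.7,-0.003,-0.009,-0.104,10],[5.4,4.9,0.7,-0.003,-0.009,-0.104,10],[4.9,5.4,0.7,-0.003,-0.009,-0.104,10],[4.3,5.9,0.7,-0.003,-0.009,-0.104,10],[3.7,6.3,0.6,-0.003,-0.009,-0.104,10],[3,6.6,0.6,-0.003,-0.009,-0.104,10],[2.3,6.9,0.6,-0.003,-0.009,-0.104,10],[1.6,7.1,0.7,-0.003,-0.009,-0.104,10],[0,0,0,0,0,0,10],[0,0,0,0,0,0,10]]]}}

```text
time_s: 14.67
tool_pos: [0.6048, 0.2727, 0.0998]
tool_rot: [0.001, 0.144, 0.99, -0.002]
wrist_force: [0.3, 0.3, 0.2]
width: 0.0129
```

Run:
```python
from h import *
st(); rail(); spot('wrist','rail_top') if snap('wrist') is not None else 0
plan([*slot(110,5.5),.0625],RY+np.pi,0,step=8)
```

```text
t 14.7 p [0.6048 0.2727 0.0998] f [0.3 0.3 0.2] w 0.0129
rail rect [584.4 209.1 374.9  44.5] c [0.5851 0.208 ] yaw -0.3614 len 0.3744 comps [np.int32(68), np.int32(110), np.int32(1021)]
wrist rail_top 0.82 [0.5637 0.1706 0.0554]
start [0.605  0.2721 0.0998] dist mm [  0.1   0.4 -37.3] rv [-0.003  0.003  0.001] rows 5
[0.0, 0.1, 7.5, -0.001, 0.001, 0.0]
[0.0, 0.1, 7.5, -0.001, 0.001, 0.0]
[0.0, 0.1, 7.4, -0.001, 0.001, 0.0]
[0.0, 0.1, 7.5, -0.001, 0.001, 0.0]
[0.1, 0.1, 7.4, -0.001, 0.001, 0.0]
```

Run:
```python
from h import *
im=snap('wrist')[:,:,::-1].copy()
for x in(-11,11):
    a,b=[tuple(int(round(v)) for v in proj('wrist',[*slot(y,x),.055])) for y in(-145,145)]
    cv2.line(im,a,b,(0,255,0),1)
cv2.imwrite('pics/k.png',im)
```

```text
(no output)
```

View pics/k.png

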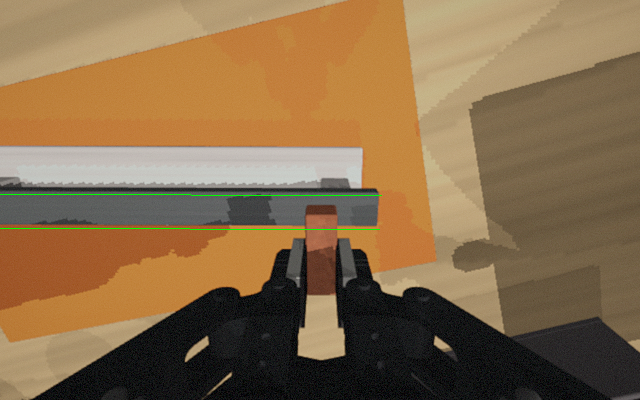

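Run:
```python
from h import *
p=np.array(manip.get_state()['tool_pos']);r=rot()
for x in(-14.5,5.5,25.5):
  for z in(-10.7,3.3): print(x,z,[proj('wrist',p+r.apply(np.array([x,y,z])/1e3)).round(1).tolist() for y in(-7,7)])
k=manip.get_calibration('wrist'); print('cam in tool',(r.inv().apply(-np.array(k['R']).T@k['t']-p)*1e3).round(1))
im=snap('wrist'); print([im[v,321].tolist() for v in range(200,225,2)],[im[v,321].tolist() for v in range(284,302,2)])
```

```text
-14.5 -10.7 [[307.1, 294.9], [337.1, 294.9]]
-14.5 3.3 [[308.2, 278.6], [335.8, 278.5]]
5.5 -10.7 [[306.5, 256.3], [337.7, 256.3]]
5.5 3.3 [[307.7, 242.6], [336.3, 242.6]]
25.5 -10.7 [[305.9, 214.5], [338.4, 214.5]]
25.5 3.3 [[307.2, 203.9], [336.9, 203.9]]
cam in tool [  76.3   -0.5 -143.5]
[[101, 104, 102], [99, 101, 101], [95, 93, 89], [81, 42, 29], [84, 48, 33], [87, 48, 33], [91, 55, 45], [117, 68, 50], [160, 94, 64], [169, 104, 74], [175, 108, 73], [181, 110, 79], [178, 109, 76]] [[100, 58, 36], [94, 53, 31], [96, 53, 39], [95, 50, 38], [101, 60, 44], [106, 68, 43], [192, 166, 124], [187, 162, 122], [188, 164, 123]]
```

The model predicts the held stick's image to ~1 px, while the rail's top face (rows 191–226) sits 3 px (≈2 mm) towards -x from the model lines. I shift by 2.3 mm and lower.

Call:
{"fn": "send_rows", "kwargs": {"commands": [[[2.3,0.3,8,0,0,0,10],[0,0,10,0,0,0,10],[0,0,10,0,0,0,10],[0,0,6,0,0,0,10],[0,0,4,0,0,0,10],[0,0,1,0,0,0,10],[0,0,1,0,0,0,10],[0,0,0,0,0,0,10],[0,0,0,0,0,0,10]]]}}

```text
time_s: 15.67
tool_pos: [0.6033, 0.2735, 0.0602]
tool_rot: [0.002, 0.143, 0.99, -0.002]
wrist_force: [-0.2, -0.7, -0.2]
width: 0.0126
```

Call:
{"fn": "send_rows", "kwargs": {"commands": [[[0,0,1,0,0,0,10],[0,0,0,0,0,0,10]]]}}

```text
time_s: 15.83
tool_pos: [0.6032, 0.2735, 0.0592]
tool_rot: [0.002, 0.143, 0.99, -0.002]
wrist_force: [0.4, 1.1, 0.2]
width: 0.0129
```

Call:
{"fn": "send_rows", "kwargs": {"commands": [[[0,0,0.7,0,0,0,10],[0,0,0,0,0,0,10]]]}}

```text
time_s: 16.0
tool_pos: [0.603, 0.2733, 0.0582]
tool_rot: [0.002, 0.143, 0.99, -0.002]
wrist_force: [0.5, 0.8, 0.4]
width: 0.0126
```

Call:
{"fn": "send_rows", "kwargs": {"commands": [[[0,0,0.7,0,0,0,10],[0,0,0,0,0,0,10]]]}}

```text
time_s: 16.17
tool_pos: [0.6031, 0.2734, 0.0578]
tool_rot: [0.002, 0.143, 0.99, -0.002]
wrist_force: [-0.9, -0.3, 3.1]
width: 0.0129
```

Contact at TCP z 0.0578, close to the predicted height. I release and lift.

Call:
{"fn": "send_rows", "kwargs": {"commands": [[[0,0,0,0,0,0,16],[0,0,0,0,0,0,20],[0,0,0,0,0,0,26],[0,0,0,0,0,0,28],[0,0,-8,0,0,0,28],[0,0,-20,0,0,0,28],[0,0,-30,0,0,0,28],[0,0,-30,0,0,0,28],[0,0,0,0,0,0,28],[0,0,0,0,0,0,28]]]}}

```text
time_s: 17.0
tool_pos: [0.6046, 0.2745, 0.1486]
tool_rot: [0.004, 0.143, 0.99, -0.0]
wrist_force: [0.1, -0.2, -0.4]
width: 0.028
```

```bash
sed -i 's/RC=np.array(\[.5684,.1687\])/RC=np.array([.5666,.1692])/' h.py
python3 - <<'E'
from h import *
st(); im=snap('wrist')
for n in('rail_top','s1_c'): spot('wrist',n)
print('expect',slot(110).round(4))
h=cv2.cvtColor(im,cv2.COLOR_RGB2HSV)
im=im[:,:,::-1].copy()
for x in(-11,11):
    a,b=[tuple(int(round(v)) for v in proj('wrist',[*slot(y,x),.055])) for y in(-145,145)]
    cv2.line(im,a,b,(0,255,0),1)
q=np.array([proj('wrist',[*slot(110+y,x),.069]) for x,y in((-20,-7),(20,-7),(20,7),(-20,7))]).round().astype(np.int32)
cv2.polylines(im,[q],True,(255,0,0),1)
cv2.imwrite('pics/l.png',im)
plan(tube(-129,0,40,.6),YAW+np.pi,-.6,step=25)
E
```

```text
t 17.0 p [0.6046 0.2745 0.1486] f [ 0.1 -0.2 -0.4] w 0.028
wrist rail_top 0.76 [0.5639 0.1672 0.052 ]
wrist s1_c 0.75 [0.5916 0.2689 0.0603]
expect [0.5981 0.2746]
start [0.6021 0.2734 0.1446] dist mm [-183.  -549.6  -34.4] rv [-0.173 -0.583 -0.545] rows 24
[0.8, -24.1, 1.5, -0.007, -0.024, -0.023]
[1.4, -24.1, 1.3, -0.007, -0.024, -0.023]
[2.0, -24.1, 1.1, -0.007, -0.024, -0.023]
[2.6, -24.0, 0.9, -0.007, -0.024, -0.023]
[3.2, -24.0, 0.7, -0.007, -0.024, -0.023]
[3.7, -23.9, 0.4, -0.007, -0.024, -0.023]
[4.3, -23.8, 0.2, -0.007, -0.024, -0.023]
[4.8, -23.7, -0.1, -0.007, -0.024, -0.023]
[5.4, -23.6, -0.4, -0.007, -0.024, -0.023]
[5.9, -23.4, -0.7, -0.007, -0.024, -0.023]
[6.4, -23.3, -1.0, -0.007, -0.024, -0.023]
[6.9, -23.1, -1.4, -0.007, -0.024, -0.023]
[7.4, -23.0, -1.7, -0.007, -0.024, -0.023]
[7.9, -22.8, -2.0, -0.007, -0.024, -0.023]
[8.4, -22.6, -2.4, -0.007, -0.024, -0.023]
[8.8, -22.3, -2.7, -0.007, -0.024, -0.023]
[9.2, -22.1, -3.1, -0.007, -0.024, -0.023]
[9.7, -21.9, -3.5, -0.007, -0.024, -0.023]
[10.1, -21.6, -3.9, -0.007, -0.024, -0.023]
[10.5, -21.3, -4.3, -0.007, -0.024, -0.023]
[10.9, -21.1, -4.7, -0.007, -0.024, -0.023]
[11.2, -20.8, -5.1, -0.007, -0.024, -0.023]
[11.6, -20.5, -5.5, -0.007, -0.024, -0.023]
[11.8, -20.1, -6.0, -0.007, -0.024, -0.023]
```

View pics/l.png

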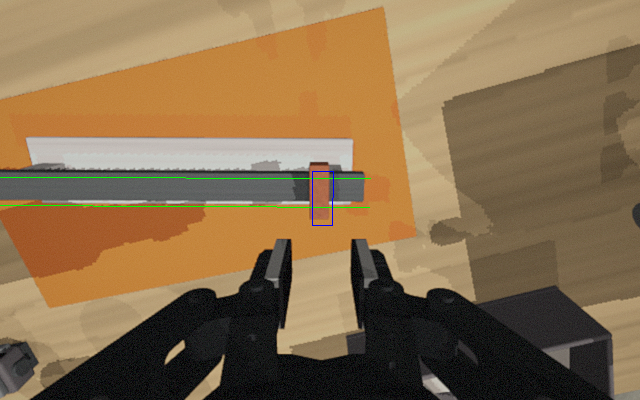

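The stick lies across the rail with both ends overhanging. The overlay lags because the arm was still settling, so I measure the offset from a fresh picture at rest.

```bash
cat >> h.py <<'E'
def railx(c,uv,z):
    w=ray(c,uv,z)[:2]-RC; return (np.cos(RY)*w[0]+np.sin(RY)*w[1])*1e3,(-np.sin(RY)*w[0]+np.cos(RY)*w[1])*1e3
E
python3 - <<'E'
from h import *
st(); im=snap('wrist')
for u in(270,321,316,326): print(u,[(v,int(im[v,u,0]),int(im[v,u,2])) for v in range(158,232,1) if v%1==0 and abs(im[v+1,u].astype(int)-im[v-1,u].astype(int)).max()>35])
for v in (160,175,200,220): print(v,np.round(railx('wrist',(321,v),.055),1),np.round(railx('wrist',(321,v),.069),1))
E
```

```text
t 17.1 p [0.6021 0.2734 0.1446] f [ 0.  -0.3  0. ] w 0.0279
270 [(165, 175, 170), (174, 140, 132), (175, 92, 86), (176, 44, 43), (177, 48, 50), (178, 79, 80), (205, 93, 95), (206, 129, 126), (207, 152, 144), (208, 168, 116), (209, 199, 63)]
321 [(165, 192, 182), (166, 136, 112), (167, 84, 41), (169, 88, 35), (170, 131, 55), (171, 170, 69)]
316 [(165, 189, 188), (166, 138, 119), (167, 86, 36), (169, 88, 33), (170, 132, 55), (171, 175, 83)]
326 [(165, 189, 178), (166, 136, 112), (167, 85, 37), (169, 89, 34), (170, 130, 49), (171, 166, 70)]
160 [-24.8 108.8] [-27.7 108.9]
175 [-13.8 108.9] [-17.3 108.9]
200 [  5.4 108.9] [  0.7 109. ]
220 [ 21.4 109. ] [ 15.7 109. ]
```

The stick is centred to ~0.1 mm on the rail's measured top face. Back to the tube with the half-turned grasp.

Call:
{"fn": "send_rows", "kwargs": {"commands": [[[0.8,-24.1,1.5,-0.007,-0.024,-0.023,30],[1.4,-24.1,1.3,-0.007,-0.024,-0.023,30],[2,-24.1,1.1,-0.007,-0.024,-0.023,30],[2.6,-24,0.9,-0.007,-0.024,-0.023,30],[3.2,-24,0.7,-0.007,-0.024,-0.023,30],[3.7,-23.9,0.4,-0.007,-0.024,-0.023,30],[4.3,-23.8,0.2,-0.007,-0.024,-0.023,30],[4.8,-23.7,-0.1,-0.007,-0.024,-0.023,30],[5.4,-23.6,-0.4,-0.007,-0.024,-0.023,30],[5.9,-23.4,-0.7,-0.007,-0.024,-0.023,30],[6.4,-23.3,-1,-0.007,-0.024,-0.023,30],[6.9,-23.1,-1.4,-0.007,-0.024,-0.023,30],[7.4,-23,-1.7,-0.007,-0.024,-0.023,30],[7.9,-22.8,-2,-0.007,-0.024,-0.023,30],[8.4,-22.6,-2.4,-0.007,-0.024,-0.023,30],[8.8,-22.3,-2.7,-0.007,-0.024,-0.023,30],[9.2,-22.1,-3.1,-0.007,-0.024,-0.023,30],[9.7,-21.9,-3.5,-0.007,-0.024,-0.023,30]]]}}

```text
time_s: 18.7
tool_pos: [0.4642, -0.139, 0.1182]
tool_rot: [0.22, -0.067, 0.973, 0.029]
wrist_force: [1.1, -0.2, -1.1]
width: 0.0302
```

Call:
{"fn": "send_rows", "kwargs": {"commands": [[[10.1,-21.6,-3.9,-0.007,-0.024,-0.023,30],[10.5,-21.3,-4.3,-0.007,-0.024,-0.023,30],[10.9,-21.1,-4.7,-0.007,-0.024,-0.023,30],[11.2,-20.8,-5.1,-0.007,-0.024,-0.023,30],[11.6,-20.5,-5.5,-0.007,-0.024,-0.023,30],[11.8,-20.1,-6,-0.007,-0.024,-0.023,30],[0,0,0,0,0,0,30],[0,0,0,0,0,0,30],[0,0,0,0,0,0,30],[0,0,0,0,0,0,30]]]}}

```text
time_s: 19.53
tool_pos: [0.4197, -0.2744, 0.11]
tool_rot: [0.289, -0.135, 0.947, 0.04]
wrist_force: [-0.1, 0.1, 0.6]
width: 0.0298
```

```bash
sed -i 's/RC=np.array(\[.5666,.1692\])/RC=np.array([.5657,.1695])/' h.py
cat >> h.py <<'E'
def tloc(th=.6):
    p=np.array(manip.get_state()['tool_pos'])-PIV
    print('in tube',((R.from_euler('z',YAW)*R.from_euler('y',-th)).inv().apply(p)*1e3).round(1))
def stickcol():
    im=snap('wrist'); h=cv2.cvtColor(im,cv2.COLOR_RGB2HSV)
    m=((h[...,0]<12)&(h[...,1]>120)&(h[...,2]>60)).astype(np.uint8); m[:,:280]=0;m[:,360:]=0
    n,l,q,c=cv2.connectedComponentsWithStats(m)
    print([(q[k].tolist(),c[k].round(1).tolist()) for k in range(1,n) if q[k,4]>60])
E
python3 - <<'E'
from h import *
st(); tloc(); print(np.round(manip.get_state()['joint_positions'],2)); rail(); stickcol()
for p in ((-144,0,3.5),(-114,0,3.5),(-114,0,13.5)): print(p,proj('wrist',tube(*p,.6)).round(1))
plan(tube(-129,0,-8,.6),YAW+np.pi,-.6,step=12)
E
```

```text
t 19.5 p [ 0.4197 -0.2744  0.11  ] f [-0.1  0.1  0.6] w 0.0298
in tube [-128.2    1.6   39.2]
[-0.93  0.07 -0.81  0.46  0.55 -1.15]
rail rect [569.2 168.2 287.7  33.3] c [0.5683 0.1685] yaw -0.2941 len 0.2878 comps [np.int32(67), np.int32(1161)]
[([310, 0, 28, 52, 1379], [323.1, 24.9]), ([309, 195, 24, 59, 1295], [320.7, 224.5])]
(-144, 0, 3.5) [318.8 199.7]
(-114, 0, 3.5) [318.5 247.2]
(-114, 0, 13.5) [318.4 255. ]
start [ 0.4201 -0.2745  0.1104] dist mm [ 25.1   5.7 -39.9] rv [ 0.    -0.007  0.008] rows 4
[0.3, -0.3, 11.8, 0.0, -0.002, 0.002]
[0.3, -0.4, 11.9, 0.0, -0.002, 0.002]
[0.3, -0.3, 11.8, 0.0, -0.002, 0.002]
[0.3, -0.4, 11.9, 0.0, -0.002, 0.002]
```

Call:
{"fn": "send_rows", "kwargs": {"commands": [[[0.3,0,12,0,-0.003,0.004,30],[0.3,0,12,0,-0.004,0.004,30],[0.3,0,12,0,0,0,30],[0.3,0,8,0,0,0,30],[0,0,3.5,0,0,0,30],[0,0,0,0,0,0,30],[0,0,0,0,0,0,10],[0,0,0,0,0,0,10],[0,0,0,0,0,0,10],[0,0,0,0,0,0,10]]]}}

```text
time_s: 20.47
tool_pos: [0.4447, -0.2692, 0.071]
tool_rot: [0.293, -0.131, 0.946, 0.04]
wrist_force: [0.4, -0.1, -0.1]
width: 0.0129
```

Run:
```python
from h import *
st(); tloc()
```

```text
t 20.5 p [ 0.4447 -0.2692  0.071 ] f [ 0.4 -0.1 -0.1] w 0.0129
in tube [-129.2   -0.3   -7.3]
```

Call:
{"fn": "send_rows", "kwargs": {"commands": [[[0,0,-2,0,0,0,10],[0,0,-2.5,0,0,0,10],[0,0,-2,0,0,0,10],[0,0,0,0,0,0,10],[4,0,0,0,0,0,10],[6,0,0,0,0,0,10],[6,0,0,0,0,0,10],[6,0,-1,0,0,0,10],[6,0,-2,0,0,0,10],[6,0,-8,0,0,0,10],[6,0,-15,0,0,0,10],[0,0,-25,0,0,0,10],[0,0,-25,0,0,0,10],[0,0,-10,0,0,0,10],[0,0,0,0,0,0,10],[0,0,0,0,0,0,10]]]}}

```text
time_s: 21.8
tool_pos: [0.3623, -0.2928, 0.1243]
tool_rot: [0.293, -0.131, 0.946, 0.04]
wrist_force: [-0.8, -0.1, -0.8]
width: 0.0127
```

Run:
```python
from h import *
st(); rail(); stickcol()
plan([*slot(66,6),.105],RY+np.pi,0,step=25)
```

```text
t 21.8 p [ 0.3623 -0.2928  0.1243] f [-0.8 -0.1 -0.8] w 0.0127
rail rect [571.1 168.  287.4  33.6] c [0.5683 0.1687] yaw -0.2937 len 0.2875 comps [np.int32(68), np.int32(1168)]
[([313, 61, 22, 62, 1256], [323.1, 91.2]), ([305, 226, 32, 87, 2452], [321.0, 270.3])]
start [ 0.3623 -0.2915  0.1234] dist mm [228.  522.6 -18.4] rv [0.17  0.584 0.548] rows 23
[-12.5, 19.2, 9.5, 0.007, 0.025, 0.024]
[-12.3, 19.5, 9.1, 0.007, 0.025, 0.024]
[-12.0, 19.9, 8.7, 0.007, 0.025, 0.024]
[-11.8, 20.2, 8.2, 0.007, 0.025, 0.024]
[-11.5, 20.6, 7.8, 0.007, 0.025, 0.024]
[-11.2, 20.9, 7.4, 0.007, 0.025, 0.024]
[-10.8, 21.2, 6.9, 0.007, 0.025, 0.024]
[-10.5, 21.5, 6.5, 0.007, 0.025, 0.024]
[-10.1, 21.8, 6.1, 0.007, 0.025, 0.024]
[-9.7, 22.1, 5.7, 0.007, 0.025, 0.024]
[-9.4, 22.3, 5.3, 0.007, 0.025, 0.024]
[-8.9, 22.6, 4.9, 0.007, 0.025, 0.024]
[-8.5, 22.8, 4.6, 0.007, 0.025, 0.024]
[-8.1, 23.1, 4.2, 0.007, 0.025, 0.024]
[-7.6, 23.3, 3.8, 0.007, 0.025, 0.024]
[-7.2, 23.5, 3.5, 0.007, 0.025, 0.024]
[-6.7, 23.7, 3.2, 0.007, 0.025, 0.024]
[-6.2, 23.9, 2.8, 0.007, 0.025, 0.024]
[-5.7, 24.0, 2.5, 0.007, 0.025, 0.024]
[-5.1, 24.2, 2.2, 0.007, 0.025, 0.024]
[-4.6, 24.3, 1.9, 0.007, 0.025, 0.024]
[-4.1, 24.4, 1.7, 0.007, 0.025, 0.024]
[-3.5, 24.4, 1.3, 0.007, 0.025, 0.024]
```

The held stick's centre is behind the TCP in tool x this time because of the half-turned tool. I correct that at the hover.

Call:
{"fn": "send_rows", "kwargs": {"commands": [[[-12.5,19.2,9.5,0.007,0.025,0.024,10],[-12.3,19.5,9.1,0.007,0.025,0.024,10],[-12,19.9,8.7,0.007,0.025,0.024,10],[-11.8,20.2,8.2,0.007,0.025,0.024,10],[-11.5,20.6,7.8,0.007,0.025,0.024,10],[-11.2,20.9,7.4,0.007,0.025,0.024,10],[-10.8,21.2,6.9,0.007,0.025,0.024,10],[-10.5,21.5,6.5,0.007,0.025,0.024,10],[-10.1,21.8,6.1,0.007,0.025,0.024,10],[-9.7,22.1,5.7,0.007,0.025,0.024,10],[-9.4,22.3,5.3,0.007,0.025,0.024,10],[-8.9,22.6,4.9,0.007,0.025,0.024,10],[-8.5,22.8,4.6,0.007,0.025,0.024,10],[-8.1,23.1,4.2,0.007,0.025,0.024,10],[-7.6,23.3,3.8,0.007,0.025,0.024,10],[-7.2,23.5,3.5,0.007,0.025,0.024,10],[-6.7,23.7,3.2,0.007,0.025,0.024,10],[-6.2,23.9,2.8,0.007,0.025,0.024,10],[-5.7,24,2.5,0.007,0.025,0.024,10]]]}}

```text
time_s: 23.48
tool_pos: [0.5504, 0.1416, 0.1072]
tool_rot: [0.054, 0.097, 0.994, 0.011]
wrist_force: [1.1, 0.6, 0.9]
width: 0.0129
```

Call:
{"fn": "send_rows", "kwargs": {"commands": [[[-3,24.2,2.2,0.007,0.025,0.024,10],[-1,24.3,1.9,0.007,0.025,0.024,10],[0,24.4,1.7,0.007,0.025,0.024,10],[1,24.4,1.3,0.007,0.025,0.024,10],[0,0,0,0,0,0,10],[0,0,0,0,0,0,10],[0,0,0,0,0,0,10],[0,0,0,0,0,0,10],[0,0,0,0,0,0,10]]]}}

```text
time_s: 24.23
tool_pos: [0.5761, 0.233, 0.1044]
tool_rot: [0.004, 0.145, 0.989, 0.005]
wrist_force: [-0.6, 0.6, 0.6]
width: 0.013
```

```bash
cat >> h.py <<'E'
def hold():  # stick in hand: rows of edges -> tool x of its ends; rail edges -> rail x
    im=snap('wrist'); st(); s=manip.get_state(); p=np.array(s['tool_pos']); r=rot(); a=im.astype(int)
    def ed(u,lo,hi,th=30): return [v for v in range(lo,hi) if abs(a[v+1,u]-a[v-1,u]).max()>th]
    print('col321',ed(321,190,330))
    for x in(-25,-15,15): print(x,[round(proj('wrist',p+r.apply(np.array([x,0,z])/1e3))[1],1) for z in(-10.7,3.3)])
    for y in (-40,-30,25,35):
        sgn=None; e=[]
        w=lambda x: proj('wrist',[*slot(YS+y,x),.055])
        u=int(round(w(0)[0])); v0=int(round(w(0)[1]))
        if 0<=u<640: print('rail y',YS+y,'u',u,'model',w(-11)[1].round(1),w(11)[1].round(1),'edges',[(v,a[v,u].mean().round().astype(int)) for v in ed(u,v0-40,v0+40)])
YS=0
E
python3 - <<'E'
import h; from h import *
h.YS=66; hold(); rail()
plan([*slot(66,-5),.0625],RY+np.pi,0,step=8)
E
```

```text
t 24.3 p [0.5763 0.233  0.1047] f [ 1.  -0.5 -0. ] w 0.0127
col321 [192, 193, 208, 209, 210, 211, 214, 215, 224, 225, 235, 236, 237, 249, 250, 307, 308, 312, 313, 314]
-25 [np.float64(313.9), np.float64(296.4)]
-15 [np.float64(295.7), np.float64(279.3)]
15 [np.float64(236.8), np.float64(224.5)]
rail y 26 u 261 model 213.6 245.5 edges [(203, np.int64(187)), (204, np.int64(145)), (209, np.int64(135)), (210, np.int64(95)), (211, np.int64(31)), (245, np.int64(69)), (246, np.int64(87)), (247, np.int64(117))]
rail y 36 u 277 model 213.5 245.4 edges [(202, np.int64(172)), (203, np.int64(147)), (209, np.int64(119)), (210, np.int64(92)), (211, np.int64(44)), (215, np.int64(61)), (216, np.int64(91)), (245, np.int64(91)), (246, np.int64(104)), (247, np.int64(120)), (251, np.int64(123)), (252, np.int64(95)), (253, np.int64(49)), (254, np.int64(23))]
rail y 91 u 364 model 212.9 244.8 edges [(201, np.int64(174)), (202, np.int64(148)), (209, np.int64(131)), (210, np.int64(71)), (211, np.int64(35)), (215, np.int64(55)), (229, np.int64(79)), (230, np.int64(48)), (243, np.int64(82)), (244, np.int64(53)), (245, np.int64(56)), (246, np.int64(103)), (247, np.int64(133)), (251, np.int64(112)), (252, np.int64(60)), (253, np.int64(28)), (261, np.int64(33)), (263, np.int64(20)), (266, np.int64(15))]
rail y 101 u 379 model 212.8 244.7 edges [(200, np.int64(139)), (201, np.int64(103)), (209, np.int64(71)), (210, np.int64(41)), (245, np.int64(53)), (246, np.int64(95)), (247, np.int64(131))]
rail rect [557.  133.2 213.5  26.9] c [0.5574 0.1326] yaw -0.3219 len 0.2134 comps [np.int32(814)]
start [0.5764 0.2331 0.1049] dist mm [  3.3   1.1 -42.4] rv [ 0.011  0.006 -0.002] rows 6
[-0.4, 0.2, 7.1, 0.002, 0.001, -0.0]
[-0.5, 0.3, 7.1, 0.002, 0.001, -0.0]
[-0.4, 0.3, 7.0, 0.002, 0.001, -0.0]
[-0.5, 0.3, 7.1, 0.002, 0.001, -0.0]
[-0.5, 0.3, 7.0, 0.002, 0.001, -0.0]
[-0.4, 0.3, 7.1, 0.002, 0.001, -0.0]
```

Measured at rest: stick centre at tool x -4.6, rail centre +1.0 mm from the model. So the tool moves -4.1 mm in x, +1.7 mm in y, and down.

Call:
{"fn": "send_rows", "kwargs": {"commands": [[[-2,1,8,0.011,0.006,-0.002,10],[-2.1,0.7,10,0,0,0,10],[0,0,12,0,0,0,10],[0,0,8,0,0,0,10],[0,0,5,0,0,0,10],[0,0,2,0,0,0,10],[0,0,0.5,0,0,0,10],[0,0,0,0,0,0,10],[0,0,0,0,0,0,10]]]}}

```text
time_s: 25.08
tool_pos: [0.5815, 0.2345, 0.0594]
tool_rot: [0.0, 0.144, 0.99, 0.0]
wrist_force: [0.8, -0.0, 0.5]
width: 0.0129
```

Call:
{"fn": "send_rows", "kwargs": {"commands": [[[0,0,0.7,0,0,0,10],[0,0,0.5,0,0,0,10],[0,0,0,0,0,0,10]]]}}

```text
time_s: 25.33
tool_pos: [0.5813, 0.2345, 0.0581]
tool_rot: [0.0, 0.144, 0.99, 0.0]
wrist_force: [0.0, 0.0, -0.2]
width: 0.0127
```

Call:
{"fn": "send_rows", "kwargs": {"commands": [[[0,0,0.7,0,0,0,10],[0,0,0,0,0,0,10]]]}}

```text
time_s: 25.5
tool_pos: [0.5814, 0.2345, 0.058]
tool_rot: [0.0, 0.144, 0.99, 0.0]
wrist_force: [-1.4, -0.1, 4.1]
width: 0.013
```

Call:
{"fn": "send_rows", "kwargs": {"commands": [[[0,0,0,0,0,0,16],[0,0,0,0,0,0,20],[0,0,0,0,0,0,26],[0,0,0,0,0,0,28],[0,0,-8,0,0,0,28],[0,0,-20,0,0,0,28],[0,0,-30,0,0,0,28],[0,0,-20,0,0,0,28],[0,0,0,0,0,0,28],[0,0,0,0,0,0,28],[0,0,0,0,0,0,28],[0,0,0,0,0,0,28]]]}}

```text
time_s: 26.5
tool_pos: [0.5803, 0.234, 0.1341]
tool_rot: [-0.001, 0.144, 0.99, -0.0]
wrist_force: [0.1, 0.4, -0.2]
width: 0.0281
```

```bash
cat >> h.py <<'E'
def chk(fn=None):  # red stick tops in wrist view -> rail coords of top-face centre
    im=snap('wrist',fn); h=cv2.cvtColor(im,cv2.COLOR_RGB2HSV); st()
    m=(((h[...,0]<11)|(h[...,0]>175))&(h[...,1]>110)&(h[...,1]<200)&(h[...,2]>60)).astype(np.uint8)
    m=cv2.morphologyEx(m,cv2.MORPH_OPEN,np.ones((3,3)))
    n,l,q,c=cv2.connectedComponentsWithStats(m)
    for k in range(1,n):
        if q[k,4]>250:
            X=np.array([railx('wrist',p,.069) for p in np.argwhere(l==k)[:,::-1]]); 
            print('stick area',q[k,4],'x',np.percentile(X[:,0],[1,99]).round(1),'y',np.percentile(X[:,1],[1,99]).round(1),'slope',np.polyfit(X[:,0],X[:,1],1)[0].round(3))
E
python3 - <<'E'
import h; from h import *
h.YS=66; chk(); hold()
plan(tube(-129,0,40,.6),YAW+np.pi,-.6,step=26)
E
```

```text
t 26.6 p [0.5802 0.234  0.134 ] f [-0.1 -0.2  0.7] w 0.0279
stick area 1145 x [-21.2  19.1] y [59.3 72.8] slope -0.001
stick area 1175 x [-21.2  19.1] y [102.  116.3] slope 0.017
t 26.6 p [0.5803 0.234  0.134 ] f [0.3 0.3 0. ] w 0.028
col321 [190, 244, 284, 285]
-25 [np.float64(314.0), np.float64(296.4)]
-15 [np.float64(295.8), np.float64(279.4)]
15 [np.float64(236.9), np.float64(224.5)]
rail y 26 u 266 model 194.3 223.2 edges [(181, np.int64(179)), (182, np.int64(142)), (191, np.int64(128)), (192, np.int64(60)), (195, np.int64(60)), (196, np.int64(90)), (223, np.int64(96)), (224, np.int64(89)), (225, np.int64(108)), (248, np.int64(118))]
rail y 36 u 280 model 194.3 223.2 edges [(179, np.int64(182)), (180, np.int64(143)), (184, np.int64(159)), (187, np.int64(172)), (191, np.int64(132)), (192, np.int64(83)), (193, np.int64(37)), (194, np.int64(40)), (195, np.int64(64)), (196, np.int64(88)), (223, np.int64(96)), (224, np.int64(116)), (238, np.int64(112)), (239, np.int64(75))]
rail y 91 u 357 model 194.4 223.3 edges [(185, np.int64(185)), (186, np.int64(147)), (187, np.int64(132)), (191
[... 743 characters left out ...]
-0.026]
[3.8, -25.2, -0.1, -0.008, -0.028, -0.026]
[4.4, -25.1, -0.5, -0.008, -0.028, -0.026]
[5.1, -25.0, -0.8, -0.008, -0.028, -0.026]
[5.7, -24.8, -1.1, -0.008, -0.028, -0.026]
[6.3, -24.7, -1.5, -0.008, -0.028, -0.026]
[6.9, -24.5, -1.9, -0.008, -0.028, -0.026]
[7.5, -24.3, -2.3, -0.008, -0.028, -0.026]
[8.0, -24.0, -2.7, -0.008, -0.028, -0.026]
[8.6, -23.8, -3.1, -0.008, -0.028, -0.026]
[9.1, -23.6, -3.6, -0.008, -0.028, -0.026]
[9.6, -23.3, -4.0, -0.008, -0.028, -0.026]
[10.1, -23.0, -4.5, -0.008, -0.028, -0.026]
[10.5, -22.7, -5.0, -0.008, -0.028, -0.026]
[11.0, -22.3, -5.4, -0.008, -0.028, -0.026]
[11.4, -22.0, -5.9, -0.008, -0.028, -0.026]
[11.8, -21.7, -6.5, -0.008, -0.028, -0.026]
```

Both sticks lie square and within ~1.5 mm of centre. Next trip.

Call:
{"fn": "send_rows", "kwargs": {"commands": [[[0.4,-25.5,1.2,-0.008,-0.028,-0.026,30],[1.1,-25.5,0.9,-0.008,-0.028,-0.026,30],[1.8,-25.4,0.7,-0.008,-0.028,-0.026,30],[2.5,-25.4,0.4,-0.008,-0.028,-0.026,30],[3.1,-25.3,0.2,-0.008,-0.028,-0.026,30],[3.8,-25.2,-0.1,-0.008,-0.028,-0.026,30],[4.4,-25.1,-0.5,-0.008,-0.028,-0.026,30],[5.1,-25,-0.8,-0.008,-0.028,-0.026,30],[5.7,-24.8,-1.1,-0.008,-0.028,-0.026,30],[6.3,-24.7,-1.5,-0.008,-0.028,-0.026,30],[6.9,-24.5,-1.9,-0.008,-0.028,-0.026,30],[7.5,-24.3,-2.3,-0.008,-0.028,-0.026,30],[8,-24,-2.7,-0.008,-0.028,-0.026,30],[8.6,-23.8,-3.1,-0.008,-0.028,-0.026,30],[9.1,-23.6,-3.6,-0.008,-0.028,-0.026,30],[9.6,-23.3,-4,-0.008,-0.028,-0.026,30],[10.1,-23,-4.5,-0.008,-0.028,-0.026,30]]]}}

```text
time_s: 28.02
tool_pos: [0.4497, -0.1794, 0.115]
tool_rot: [0.242, -0.079, 0.967, 0.032]
wrist_force: [0.2, -0.8, 0.0]
width: 0.0301
```

Call:
{"fn": "send_rows", "kwargs": {"commands": [[[10.5,-22.7,-5,-0.008,-0.028,-0.026,30],[11,-22.3,-5.4,-0.008,-0.028,-0.026,30],[11.4,-22,-5.9,-0.008,-0.028,-0.026,30],[11.8,-21.7,-6.5,-0.008,-0.028,-0.026,30],[0,0,0,0,0,0,30],[0,0,0,0,0,0,30],[0,0,0,0,0,0,30],[0,0,0,0,0,0,30],[0,0,0,0,0,0,30]]]}}

```text
time_s: 28.77
tool_pos: [0.4203, -0.2744, 0.1107]
tool_rot: [0.295, -0.131, 0.946, 0.04]
wrist_force: [0.3, 0.1, -0.1]
width: 0.0299
```

Run:
```python
from h import *
st(); tloc(); rail(); stickcol()
plan(tube(-129,0,-8,.6),YAW+np.pi,-.6,step=12)
```

```text
t 28.8 p [ 0.4203 -0.2744  0.1107] f [ 0.3  0.1 -0.1] w 0.0299
in tube [-127.3    1.4   39.5]
rail rect [570.5 168.1 287.5  32.7] c [0.5684 0.1687] yaw -0.2941 len 0.2875 comps [np.int32(68), np.int32(104), np.int32(1005)]
[([309, 0, 28, 50, 1313], [322.2, 23.6]), ([310, 193, 24, 60, 1303], [321.6, 222.7])]
start [ 0.4204 -0.2747  0.1109] dist mm [ 24.7   5.9 -40.3] rv [-0.003  0.004 -0.   ] rows 4
[0.5, -0.2, 11.9, -0.001, 0.001, -0.0]
[0.5, -0.3, 11.9, -0.001, 0.001, -0.0]
[0.5, -0.2, 11.9, -0.001, 0.001, -0.0]
[0.4, -0.3, 11.9, -0.001, 0.001, -0.0]
```

Call:
{"fn": "send_rows", "kwargs": {"commands": [[[0.5,-0.2,12,0,0.004,0,30],[0.5,-0.2,12,0,0,0,30],[0.5,-0.2,12,0,0,0,30],[0.4,-0.2,8,0,0,0,30],[0,0,3.6,0,0,0,30],[0,0,0,0,0,0,30],[0,0,0,0,0,0,10],[0,0,0,0,0,0,10],[0,0,0,0,0,0,10],[0,0,0,0,0,0,10]]]}}

```text
time_s: 29.7
tool_pos: [0.4447, -0.2702, 0.0709]
tool_rot: [0.293, -0.13, 0.946, 0.039]
wrist_force: [-0.3, 0.4, 0.1]
width: 0.013
```

Run:
```python
from h import *
st(); tloc()
```

```text
t 29.7 p [ 0.4447 -0.2702  0.0709] f [-0.3  0.4  0.1] w 0.013
in tube [-129.5   -1.2   -7.3]
```

Call:
{"fn": "send_rows", "kwargs": {"commands": [[[0,0,-2,0,0,0,10],[0,0,-2.5,0,0,0,10],[0,0,-2,0,0,0,10],[0,0,0,0,0,0,10],[4,0,0,0,0,0,10],[6,0,0,0,0,0,10],[6,0,0,0,0,0,10],[6,0,-1,0,0,0,10],[6,0,-2,0,0,0,10],[6,0,-8,0,0,0,10],[6,0,-15,0,0,0,10],[0,0,-25,0,0,0,10],[0,0,-25,0,0,0,10],[0,0,-10,0,0,0,10],[0,0,0,0,0,0,10],[0,0,0,0,0,0,10],[0,0,0,0,0,0,10]]]}}

```text
time_s: 31.12
tool_pos: [0.3623, -0.2924, 0.1234]
tool_rot: [0.293, -0.13, 0.946, 0.04]
wrist_force: [-0.0, 0.8, 0.1]
width: 0.0128
```

Run:
```python
from h import *
st(); rail(); stickcol()
plan([*slot(22,-3),.105],RY+np.pi,0,step=26)
```

```text
t 31.1 p [ 0.3623 -0.2924  0.1234] f [-0.   0.8  0.1] w 0.0128
rail rect [570.  168.1 287.5  33.3] c [0.5685 0.1686] yaw -0.2951 len 0.2875 comps [np.int32(67), np.int32(105), np.int32(1000)]
[([313, 62, 22, 61, 1256], [323.2, 91.4]), ([306, 226, 31, 87, 2435], [320.9, 270.5])]
start [ 0.3624 -0.2919  0.1231] dist mm [206.7 483.3 -18.1] rv [0.169 0.583 0.547] rows 21
[-12.5, 19.5, 9.6, 0.008, 0.028, 0.026]
[-12.2, 19.9, 9.1, 0.008, 0.028, 0.026]
[-12.0, 20.3, 8.6, 0.008, 0.028, 0.026]
[-11.7, 20.6, 8.1, 0.008, 0.028, 0.026]
[-11.3, 21.0, 7.6, 0.008, 0.028, 0.026]
[-11.0, 21.4, 7.1, 0.008, 0.028, 0.026]
[-10.6, 21.7, 6.6, 0.008, 0.028, 0.026]
[-10.2, 22.0, 6.2, 0.008, 0.028, 0.026]
[-9.8, 22.3, 5.7, 0.008, 0.028, 0.026]
[-9.4, 22.6, 5.2, 0.008, 0.028, 0.026]
[-8.9, 22.9, 4.8, 0.008, 0.028, 0.026]
[-8.5, 23.2, 4.4, 0.008, 0.028, 0.026]
[-8.0, 23.4, 4.0, 0.008, 0.028, 0.026]
[-7.5, 23.6, 3.6, 0.008, 0.028, 0.026]
[-6.9, 23.9, 3.2, 0.008, 0.028, 0.026]
[-6.4, 24.0, 2.8, 0.008, 0.028, 0.026]
[-5.8, 24.2, 2.4, 0.008, 0.028, 0.026]
[-5.3, 24.4, 2.0, 0.008, 0.028, 0.026]
[-4.7, 24.6, 1.7, 0.008, 0.028, 0.026]
[-4.1, 24.7, 1.4, 0.008, 0.028, 0.026]
[-3.5, 24.7, 1.1, 0.008, 0.028, 0.026]
```

Call:
{"fn": "send_rows", "kwargs": {"commands": [[[-12.5,19.5,9.6,0.008,0.028,0.026,10],[-12.2,19.9,9.1,0.008,0.028,0.026,10],[-12,20.3,8.6,0.008,0.028,0.026,10],[-11.7,20.6,8.1,0.008,0.028,0.026,10],[-11.3,21,7.6,0.008,0.028,0.026,10],[-11,21.4,7.1,0.008,0.028,0.026,10],[-10.6,21.7,6.6,0.008,0.028,0.026,10],[-10.2,22,6.2,0.008,0.028,0.026,10],[-9.8,22.3,5.7,0.008,0.028,0.026,10],[-9.4,22.6,5.2,0.008,0.028,0.026,10],[-8.9,22.9,4.8,0.008,0.028,0.026,10],[-8.5,23.2,4.4,0.008,0.028,0.026,10],[-8,23.4,4,0.008,0.028,0.026,10],[-7.5,23.6,3.6,0.008,0.028,0.026,10],[-6.9,23.9,3.2,0.008,0.028,0.026,10],[-6.4,24,2.8,0.008,0.028,0.026,10],[-5.8,24.2,2.4,0.008,0.028,0.026,10]]]}}

```text
time_s: 32.63
tool_pos: [0.5297, 0.1004, 0.1077]
tool_rot: [0.054, 0.092, 0.994, 0.007]
wrist_force: [0.2, -1.0, -0.6]
width: 0.0129
```

Call:
{"fn": "send_rows", "kwargs": {"commands": [[[-5.3,24.4,2,0.008,0.028,0.026,10],[-4.7,24.6,1.7,0.008,0.028,0.026,10],[-4.1,24.7,1.4,0.008,0.028,0.026,10],[-3.5,24.7,1.1,0.008,0.028,0.026,10],[0,0,0,0,0,0,10],[0,0,0,0,0,0,10],[0,0,0,0,0,0,10],[0,0,0,0,0,0,10],[0,0,0,0,0,0,10]]]}}

```text
time_s: 33.38
tool_pos: [0.5687, 0.1896, 0.1054]
tool_rot: [-0.002, 0.144, 0.99, -0.001]
wrist_force: [0.6, -0.5, 0.4]
width: 0.0126
```

Run:
```python
import h; from h import *
h.YS=22; hold()
plan([*slot(22,-2.5),.0595],RY+np.pi,0,step=8)
```

```text
t 33.4 p [0.569  0.1897 0.1057] f [-0.4 -0.9 -0.2] w 0.0124
col321 [201, 202, 203, 206, 225, 226, 236, 237, 246, 247, 312, 313, 314]
-25 [np.float64(314.0), np.float64(296.5)]
-15 [np.float64(295.8), np.float64(279.5)]
15 [np.float64(236.9), np.float64(224.6)]
rail y -18 u 262 model 205.2 237.6 edges [(196, np.int64(188)), (197, np.int64(149)), (201, np.int64(145)), (202, np.int64(107)), (203, np.int64(49)), (206, np.int64(63)), (237, np.int64(60)), (238, np.int64(93)), (239, np.int64(120))]
rail y -8 u 277 model 205.2 237.6 edges [(195, np.int64(186)), (196, np.int64(145)), (201, np.int64(136)), (202, np.int64(99)), (203, np.int64(43)), (206, np.int64(61)), (207, np.int64(89)), (237, np.int64(90)), (238, np.int64(103)), (239, np.int64(123)), (251, np.int64(134)), (252, np.int64(93)), (253, np.int64(53)), (254, np.int64(24))]
rail y 47 u 364 model 205.3 237.6 edges [(190, np.int64(185)), (191, np.int64(151)), (201, np.int64(140)), (202, np.int64(108)), (203, np.int64(47)), (206, np.int64(49)), (207, np.int64(79)), (224, np.int64(77)), (238, np.int64(92)), (239, np.int64(111)), (251, np.int64(116)), (252, np.int64(64)), (253, np.int64(29)), (254, np.int64(20))]
rail y 57 u 380 model 205.3 237.6 edges [(186, np.int64(188)), (187, np.int64(148)), (202, np.int64(132)), (203, np.int64(47)), (237, np.int64(47)), (238, np.int64(74)), (239, np.int64(105))]
start [0.569  0.1897 0.1057] dist mm [  0.6   1.6 -46.2] rv [-0.002 -0.003 -0.   ] rows 6
[-0.0, 0.3, 7.7, -0.0, -0.001, -0.0]
[-0.0, 0.3, 7.7, -0.0, -0.001, -0.0]
[-0.1, 0.3, 7.7, -0.0, -0.001, -0.0]
[-0.0, 0.3, 7.7, -0.0, -0.001, -0.0]
[-0.0, 0.3, 7.7, -0.0, -0.001, -0.0]
[-0.1, 0.3, 7.7, -0.0, -0.001, -0.0]
```

Call:
{"fn": "send_rows", "kwargs": {"commands": [[[-0.2,1,8,0,-0.003,0,10],[-0.1,0.7,10,0,0,0,10],[0,0,12,0,0,0,10],[0,0,8,0,0,0,10],[0,0,5,0,0,0,10],[0,0,2.5,0,0,0,10],[0,0,1,0,0,0,10],[0,0,0.8,0,0,0,10],[0,0,0,0,0,0,10],[0,0,0,0,0,0,10]]]}}

```text
time_s: 34.27
tool_pos: [0.5706, 0.1921, 0.0587]
tool_rot: [0.0, 0.144, 0.99, -0.001]
wrist_force: [0.1, -0.5, -0.5]
width: 0.0124
```

Call:
{"fn": "send_rows", "kwargs": {"commands": [[[0,0,0.6,0,0,0,10],[0,0,0,0,0,0,10]]]}}

```text
time_s: 34.43
tool_pos: [0.5706, 0.1921, 0.058]
tool_rot: [0.0, 0.144, 0.99, -0.001]
wrist_force: [-1.1, 1.0, 1.1]
width: 0.0123
```

Call:
{"fn": "send_rows", "kwargs": {"commands": [[[0,0,0.6,0,0,0,10],[0,0,0,0,0,0,10]]]}}

```text
time_s: 34.6
tool_pos: [0.5706, 0.1921, 0.058]
tool_rot: [0.0, 0.144, 0.99, -0.001]
wrist_force: [-2.3, -1.0, 6.1]
width: 0.0123
```

Call:
{"fn": "send_rows", "kwargs": {"commands": [[[0,0,0,0,0,0,16],[0,0,0,0,0,0,20],[0,0,0,0,0,0,26],[0,0,0,0,0,0,28],[0,0,-8,0,0,0,28],[0,0,-20,0,0,0,28],[0,0,-30,0,0,0,28],[0,0,-20,0,0,0,28],[0,0,0,0,0,0,28],[0,0,0,0,0,0,28],[0,0,0,0,0,0,28],[0,0,0,0,0,0,28]]]}}

```text
time_s: 35.6
tool_pos: [0.5694, 0.1917, 0.1339]
tool_rot: [-0.001, 0.144, 0.99, -0.001]
wrist_force: [-1.0, 0.8, -1.3]
width: 0.028
```

Run:
```python
import h; from h import *
h.YS=22; chk('m.png'); hold()
plan(tube(-129,0,40,.6),YAW+np.pi,-.6,step=27)
```

```text
t 35.6 p [0.5693 0.1917 0.1337] f [-0.1 -0.6  0.2] w 0.0277
stick area 1203 x [-21.1  19.8] y [58.6 72.9] slope 0.002
stick area 1201 x [-21.1  18.9] y [100.2 116.2] slope 0.013Traceback (most recent call last):
  File "<stdin>", line 2, in <module>
  File "h.py", line 83, in chk
    X=np.array([railx('wrist',p,.069) for p in np.argwhere(l==k)[:,::-1]]);
                ~~~~~^^^^^^^^^^^^^^^^
  File "h.py", line 56, in railx
    w=ray(c,uv,z)[:2]-RC; return (np.cos(RY)*w[0]+np.sin(RY)*w[1])*1e3,(-np.sin(RY)*w[0]+np.cos(RY)*w[1])*1e3
      ~~~^^^^^^^^
  File "h.py", line 13, in ray
    k=manip.get_calibration(c); Rm=np.array(k['R']);t=np.array(k['t']); o=-Rm.T@t
ValueError: time passes only in moves, steps and waits
```

```bash
python3 - <<'E'
s=open('h.py').read()
s=s.replace("def ray(c,uv,z):\n    k=manip.get_calibration(c);","def ray(c,uv,z,k=None):\n    k=k or manip.get_calibration(c);")
s=s.replace("X=np.array([ray('top',p,.055)[:2] for p in pts])","kk=manip.get_calibration('top'); X=np.array([ray('top',p,.055,kk)[:2] for p in pts])")
s=s.replace("def railx(c,uv,z):\n    w=ray(c,uv,z)","def railx(c,uv,z,k=None):\n    w=ray(c,uv,z,k)")
s=s.replace("railx('wrist',p,.069) for p","railx('wrist',p,.069,kk) for p").replace("    n,l,q,c=cv2.connectedComponentsWithStats(m)\n    for k in","    kk=manip.get_calibration('wrist'); n,l,q,c=cv2.connectedComponentsWithStats(m)\n    for k in")
open('h.py','w').write(s)
E
python3 - <<'E'
import h; from h import *
h.YS=22; chk(); hold()
plan(tube(-129,0,40,.6),YAW+np.pi,-.6,step=27)
E
```

```text
t 35.7 p [0.5694 0.1918 0.1337] f [-0.  -0.4  1.4] w 0.0277
stick area 1204 x [-21.7  19.9] y [58.7 73. ] slope 0.009
stick area 1246 x [-21.1  19.8] y [ 99.8 116.4] slope 0.029
stick area 1155 x [-18.9  22.2] y [15.6 29.1] slope -0.009
t 35.8 p [0.5695 0.1918 0.1339] f [0.3 0.8 0.3] w 0.0279
col321 [190, 191, 291, 292]
-25 [np.float64(314.0), np.float64(296.4)]
-15 [np.float64(295.8), np.float64(279.4)]
15 [np.float64(236.9), np.float64(224.6)]
rail y -18 u 265 model 192.0 221.0 edges [(181, np.int64(180)), (182, np.int64(141)), (189, np.int64(126)), (190, np.int64(50)), (192, np.int64(30)), (193, np.int64(67)), (221, np.int64(93)), (222, np.int64(96)), (226, np.int64(110))]
rail y -8 u 279 model 192.0 221.1 edges [(182, np.int64(172)), (183, np.int64(141)), (189, np.int64(129)), (190, np.int64(59)), (192, np.int64(38)), (193, np.int64(61)), (194, np.int64(84)), (221, np.int64(90)), (222, np.int64(104)), (223, np.int64(119)), (238, np.int64(118)), (239, np.int64(75))]
rail y 47 u 356 model 192.1 221.2 edges [(181, np.int64(185)), (182, np.int64(146)), (188, np.int64(138)), (189, np.
[... 690 characters left out ...]
, -0.029]
[2.9, -25.7, 0.5, -0.009, -0.031, -0.029]
[3.6, -25.6, 0.1, -0.009, -0.031, -0.029]
[4.4, -25.5, -0.2, -0.009, -0.031, -0.029]
[5.1, -25.4, -0.6, -0.009, -0.031, -0.029]
[5.8, -25.2, -1.0, -0.009, -0.031, -0.029]
[6.5, -25.0, -1.4, -0.009, -0.031, -0.029]
[7.2, -24.8, -1.8, -0.009, -0.031, -0.029]
[7.8, -24.6, -2.3, -0.009, -0.031, -0.029]
[8.5, -24.3, -2.8, -0.009, -0.031, -0.029]
[9.1, -24.1, -3.3, -0.009, -0.031, -0.029]
[9.7, -23.8, -3.8, -0.009, -0.031, -0.029]
[10.2, -23.4, -4.3, -0.009, -0.031, -0.029]
[10.8, -23.1, -4.8, -0.009, -0.031, -0.029]
[11.3, -22.7, -5.4, -0.009, -0.031, -0.029]
[11.7, -22.3, -5.9, -0.009, -0.031, -0.029]
[12.2, -21.9, -6.5, -0.009, -0.031, -0.029]
```

Call:
{"fn": "send_rows", "kwargs": {"commands": [[[0.6,-25.9,1.3,-0.009,-0.031,-0.029,30],[1.3,-25.8,1.1,-0.009,-0.031,-0.029,30],[2.1,-25.8,0.8,-0.009,-0.031,-0.029,30],[2.9,-25.7,0.5,-0.009,-0.031,-0.029,30],[3.6,-25.6,0.1,-0.009,-0.031,-0.029,30],[4.4,-25.5,-0.2,-0.009,-0.031,-0.029,30],[5.1,-25.4,-0.6,-0.009,-0.031,-0.029,30],[5.8,-25.2,-1,-0.009,-0.031,-0.029,30],[6.5,-25,-1.4,-0.009,-0.031,-0.029,30],[7.2,-24.8,-1.8,-0.009,-0.031,-0.029,30],[7.8,-24.6,-2.3,-0.009,-0.031,-0.029,30],[8.5,-24.3,-2.8,-0.009,-0.031,-0.029,30],[9.1,-24.1,-3.3,-0.009,-0.031,-0.029,30],[9.7,-23.8,-3.8,-0.009,-0.031,-0.029,30],[10.2,-23.4,-4.3,-0.009,-0.031,-0.029,30]]]}}

```text
time_s: 37.0
tool_pos: [0.4507, -0.1781, 0.1157]
tool_rot: [0.236, -0.076, 0.968, 0.032]
wrist_force: [0.5, -0.1, -0.4]
width: 0.03
```

Call:
{"fn": "send_rows", "kwargs": {"commands": [[[10.8,-23.1,-4.8,-0.009,-0.031,-0.029,30],[11.3,-22.7,-5.4,-0.009,-0.031,-0.029,30],[11.7,-22.3,-5.9,-0.009,-0.031,-0.029,30],[12.2,-21.9,-6.5,-0.009,-0.031,-0.029,30],[0,0,0,0,0,0,30],[0,0,0,0,0,0,30],[0,0,0,0,0,0,30],[0,0,0,0,0,0,30],[0,0,0,0,0,0,30]]]}}

```text
time_s: 37.75
tool_pos: [0.4202, -0.2745, 0.1108]
tool_rot: [0.295, -0.134, 0.945, 0.041]
wrist_force: [0.4, 0.4, 0.2]
width: 0.0301
```

Run:
```python
from h import *
st(); tloc(); rail(); stickcol()
plan(tube(-129,0,-8,.6),YAW+np.pi,-.6,step=12)
```

```text
t 37.8 p [ 0.4202 -0.2745  0.1108] f [0.4 0.4 0.2] w 0.0301
in tube [-127.4    1.3   39.6]
rail rect [572.3 167.4 287.8  35.8] c [0.5689 0.1684] yaw -0.2964 len 0.2878 comps [np.int32(70), np.int32(104), np.int32(146), np.int32(785)]
[([310, 0, 28, 50, 1316], [323.1, 23.8]), ([309, 193, 24, 60, 1298], [320.6, 222.6])]
start [ 0.4203 -0.2747  0.1109] dist mm [ 24.8   5.9 -40.3] rv [-0.     0.004  0.005] rows 4
[0.5, -0.3, 11.9, -0.0, 0.001, 0.001]
[0.5, -0.3, 11.9, -0.0, 0.001, 0.001]
[0.4, -0.2, 11.9, -0.0, 0.001, 0.001]
[0.4, -0.3, 12.0, -0.0, 0.001, 0.001]
```

Call:
{"fn": "send_rows", "kwargs": {"commands": [[[0.5,-0.2,12,0,0.004,0.004,30],[0.5,-0.2,12,0,0,0,30],[0.5,-0.1,12,0,0,0,30],[0.4,-0.1,8,0,0,0,30],[0,0,3.6,0,0,0,30],[0,0,0,0,0,0,30],[0,0,0,0,0,0,10],[0,0,0,0,0,0,10],[0,0,0,0,0,0,10],[0,0,0,0,0,0,10]]]}}

```text
time_s: 38.68
tool_pos: [0.4445, -0.27, 0.0709]
tool_rot: [0.293, -0.131, 0.946, 0.04]
wrist_force: [0.5, -0.2, -0.2]
width: 0.0126
```

Run:
```python
from h import *
st(); tloc()
```

```text
t 38.7 p [ 0.4445 -0.27    0.0709] f [ 0.5 -0.2 -0.2] w 0.0126
in tube [-129.6   -1.    -7.2]
```

Call:
{"fn": "send_rows", "kwargs": {"commands": [[[0,0,-2,0,0,0,10],[0,0,-2.5,0,0,0,10],[0,0,-2,0,0,0,10],[0,0,0,0,0,0,10],[4,0,0,0,0,0,10],[6,0,0,0,0,0,10],[6,0,0,0,0,0,10],[6,0,-1,0,0,0,10],[6,0,-2,0,0,0,10],[6,0,-8,0,0,0,10],[6,0,-15,0,0,0,10],[0,0,-25,0,0,0,10],[0,0,-25,0,0,0,10],[0,0,-10,0,0,0,10],[0,0,0,0,0,0,10],[0,0,0,0,0,0,10],[0,0,0,0,0,0,10]]]}}

```text
time_s: 40.1
tool_pos: [0.3621, -0.2924, 0.1233]
tool_rot: [0.293, -0.131, 0.946, 0.041]
wrist_force: [-0.3, -0.7, 0.2]
width: 0.0126
```

Run:
```python
from h import *
st(); rail(); stickcol()
plan([*slot(-22,-3),.105],RY+np.pi,0,step=26)
```

```text
t 40.1 p [ 0.3621 -0.2924  0.1233] f [-0.3 -0.7  0.2] w 0.0126
rail rect [572.3 167.6 287.4  35.8] c [0.5689 0.1686] yaw -0.2962 len 0.2875 comps [np.int32(68), np.int32(105), np.int32(146), np.int32(790)]
[([313, 62, 22, 62, 1255], [323.1, 91.6]), ([306, 226, 31, 88, 2461], [321.0, 271.0])]
start [ 0.3622 -0.2919  0.1231] dist mm [194.3 441.2 -18.1] rv [0.171 0.583 0.548] rows 19
[-12.8, 19.5, 9.9, 0.009, 0.031, 0.029]
[-12.5, 20.0, 9.4, 0.009, 0.031, 0.029]
[-12.2, 20.4, 8.8, 0.009, 0.031, 0.029]
[-11.9, 20.9, 8.2, 0.009, 0.031, 0.029]
[-11.5, 21.3, 7.7, 0.009, 0.031, 0.029]
[-11.1, 21.7, 7.1, 0.009, 0.031, 0.029]
[-10.7, 22.1, 6.6, 0.009, 0.031, 0.029]
[-10.3, 22.4, 6.1, 0.009, 0.031, 0.029]
[-9.8, 22.8, 5.6, 0.009, 0.031, 0.029]
[-9.3, 23.1, 5.1, 0.009, 0.031, 0.029]
[-8.8, 23.4, 4.6, 0.009, 0.031, 0.029]
[-8.2, 23.7, 4.1, 0.009, 0.031, 0.029]
[-7.6, 23.9, 3.6, 0.009, 0.031, 0.029]
[-7.0, 24.2, 3.2, 0.009, 0.031, 0.029]
[-6.4, 24.4, 2.8, 0.009, 0.031, 0.029]
[-5.8, 24.6, 2.4, 0.009, 0.031, 0.029]
[-5.2, 24.8, 1.9, 0.009, 0.031, 0.029]
[-4.5, 24.9, 1.6, 0.009, 0.031, 0.029]
[-3.8, 25.0, 1.2, 0.009, 0.031, 0.029]
```

There is a fifth stick at the mouth. Carrying the fourth now.

Call:
{"fn": "send_rows", "kwargs": {"commands": [[[-12.8,19.5,9.9,0.009,0.031,0.029,10],[-12.5,20,9.4,0.009,0.031,0.029,10],[-12.2,20.4,8.8,0.009,0.031,0.029,10],[-11.9,20.9,8.2,0.009,0.031,0.029,10],[-11.5,21.3,7.7,0.009,0.031,0.029,10],[-11.1,21.7,7.1,0.009,0.031,0.029,10],[-10.7,22.1,6.6,0.009,0.031,0.029,10],[-10.3,22.4,6.1,0.009,0.031,0.029,10],[-9.8,22.8,5.6,0.009,0.031,0.029,10],[-9.3,23.1,5.1,0.009,0.031,0.029,10],[-8.8,23.4,4.6,0.009,0.031,0.029,10],[-8.2,23.7,4.1,0.009,0.031,0.029,10],[-7.6,23.9,3.6,0.009,0.031,0.029,10],[-7,24.2,3.2,0.009,0.031,0.029,10],[-6.4,24.4,2.8,0.009,0.031,0.029,10]]]}}

```text
time_s: 41.45
tool_pos: [0.5156, 0.0576, 0.1083]
tool_rot: [0.06, 0.088, 0.994, 0.008]
wrist_force: [0.6, -0.6, -0.5]
width: 0.0128
```

Call:
{"fn": "send_rows", "kwargs": {"commands": [[[-5.8,24.6,2.4,0.009,0.031,0.029,10],[-5.2,24.8,1.9,0.009,0.031,0.029,10],[-4.5,24.9,1.6,0.009,0.031,0.029,10],[-3.8,25,1.2,0.009,0.031,0.029,10],[0,0,0,0,0,0,10],[0,0,0,0,0,0,10],[0,0,0,0,0,0,10],[0,0,0,0,0,0,10],[0,0,0,0,0,0,10]]]}}

```text
time_s: 42.2
tool_pos: [0.5561, 0.1474, 0.1055]
tool_rot: [-0.003, 0.146, 0.989, -0.001]
wrist_force: [0.8, -0.7, -0.4]
width: 0.0127
```

Run:
```python
import h; from h import *
h.YS=-22; hold()
plan([*slot(-22,-3.1),.0595],RY+np.pi,0,step=24)
```

```text
t 42.2 p [0.5563 0.1475 0.1057] f [ 0.2 -0.9 -0.5] w 0.013
col321 [191, 192, 202, 203, 206, 207, 225, 226, 235, 236, 237, 249, 250, 251, 311, 312, 313, 314, 321, 322]
-25 [np.float64(314.0), np.float64(296.5)]
-15 [np.float64(295.9), np.float64(279.5)]
15 [np.float64(236.9), np.float64(224.6)]
rail y -62 u 262 model 205.6 237.9 edges [(196, np.int64(185)), (197, np.int64(152)), (202, np.int64(132)), (203, np.int64(52)), (206, np.int64(53)), (207, np.int64(84)), (237, np.int64(65)), (238, np.int64(76)), (239, np.int64(117))]
rail y -52 u 277 model 205.6 237.9 edges [(197, np.int64(192)), (198, np.int64(169)), (202, np.int64(133)), (203, np.int64(49)), (206, np.int64(57)), (207, np.int64(80)), (237, np.int64(90)), (238, np.int64(114)), (239, np.int64(126)), (251, np.int64(126)), (252, np.int64(99)), (253, np.int64(55)), (254, np.int64(23))]
rail y 3 u 364 model 205.3 237.7 edges [(202, np.int64(128)), (203, np.int64(50)), (205, np.int64(39)), (206, np.int64(54)), (207, np.int64(80)), (237, np.int64(80)), (238, np.int64(100)), (239, np.int64(120)), (251, np.int64(114)), (252, np.int64(65)), (253, np.int64(19)), (261, np.int64(25))]
rail y 13 u 380 model 205.3 237.6 edges [(188, np.int64(190)), (189, np.int64(163)), (202, np.int64(129)), (203, np.int64(46)), (237, np.int64(55)), (238, np.int64(82)), (239, np.int64(113))]
start [0.5563 0.1475 0.1057] dist mm [  0.1   1.8 -46.2] rv [-0.002 -0.005 -0.004] rows 2
[0.1, 1.0, 23.1, -0.001, -0.002, -0.002]
[0.1, 0.9, 23.1, -0.001, -0.002, -0.002]
```

Call:
{"fn": "send_rows", "kwargs": {"commands": [[[0.2,1,8,-0.002,-0.005,-0.004,10],[0,0.8,10,0,0,0,10],[0,0,12,0,0,0,10],[0,0,8,0,0,0,10],[0,0,5,0,0,0,10],[0,0,2.5,0,0,0,10],[0,0,1,0,0,0,10],[0,0,0.8,0,0,0,10],[0,0,0,0,0,0,10],[0,0,0.6,0,0,0,10],[0,0,0,0,0,0,10]]]}}

```text
time_s: 43.17
tool_pos: [0.5576, 0.1502, 0.0581]
tool_rot: [0.0, 0.144, 0.99, 0.0]
wrist_force: [-0.1, 1.1, -0.0]
width: 0.0129
```

Call:
{"fn": "send_rows", "kwargs": {"commands": [[[0,0,0.5,0,0,0,10],[0,0,0,0,0,0,10]]]}}

```text
time_s: 43.33
tool_pos: [0.5576, 0.1502, 0.0581]
tool_rot: [0.001, 0.144, 0.99, 0.0]
wrist_force: [-0.9, 0.1, 5.1]
width: 0.0129
```

Call:
{"fn": "send_rows", "kwargs": {"commands": [[[0,0,0,0,0,0,16],[0,0,0,0,0,0,20],[0,0,0,0,0,0,26],[0,0,0,0,0,0,28],[0,0,-8,0,0,0,28],[0,0,-20,0,0,0,28],[0,0,-30,0,0,0,28],[0,0,-20,0,0,0,28],[0,0,0,0,0,0,28],[0,0,0,0,0,0,28],[0,0,0,0,0,0,28],[0,0,0,0,0,0,28]]]}}

```text
time_s: 44.33
tool_pos: [0.5562, 0.1498, 0.1341]
tool_rot: [-0.001, 0.144, 0.99, -0.001]
wrist_force: [-0.3, -0.5, 0.4]
width: 0.0281
```

Run:
```python
import h; from h import *
chk()
plan(tube(-129,0,40,.6),YAW+np.pi,-.6,step=27)
```

```text
t 44.4 p [0.5562 0.1498 0.1339] f [ 1.5 -0.1 -0.6] w 0.0279
stick area 1212 x [-21.6  19.2] y [101.2 116.2] slope 0.032
stick area 1202 x [-21.  20.] y [58.6 72.8] slope 0.002
stick area 1155 x [-19.8  20.9] y [-28.3 -14.8] slope -0.003
stick area 1182 x [-18.9  21.6] y [14.8 29.1] slope 0.018
start [0.5562 0.1498 0.1339] dist mm [-137.1 -426.   -23.8] rv [-0.171 -0.586 -0.548] rows 17
[0.6, -26.3, 1.4, -0.01, -0.034, -0.032]
[1.5, -26.3, 1.1, -0.01, -0.034, -0.032]
[2.4, -26.2, 0.8, -0.01, -0.034, -0.032]
[3.2, -26.2, 0.5, -0.01, -0.034, -0.032]
[4.1, -26.0, 0.1, -0.01, -0.034, -0.032]
[4.9, -25.9, -0.3, -0.01, -0.034, -0.032]
[5.7, -25.7, -0.8, -0.01, -0.034, -0.032]
[6.5, -25.5, -1.2, -0.01, -0.034, -0.032]
[7.2, -25.3, -1.7, -0.01, -0.034, -0.032]
[8.0, -25.0, -2.3, -0.01, -0.034, -0.032]
[8.7, -24.8, -2.8, -0.01, -0.034, -0.032]
[9.4, -24.4, -3.3, -0.01, -0.034, -0.032]
[10.0, -24.1, -3.9, -0.01, -0.034, -0.032]
[10.6, -23.7, -4.5, -0.01, -0.034, -0.032]
[11.2, -23.3, -5.1, -0.01, -0.034, -0.032]
[11.8, -22.9, -5.7, -0.01, -0.034, -0.032]
[12.3, -22.5, -6.4, -0.01, -0.034, -0.032]
```

Call:
{"fn": "send_rows", "kwargs": {"commands": [[[0.6,-26.3,1.4,-0.01,-0.034,-0.032,30],[1.5,-26.3,1.1,-0.01,-0.034,-0.032,30],[2.4,-26.2,0.8,-0.01,-0.034,-0.032,30],[3.2,-26.2,0.5,-0.01,-0.034,-0.032,30],[4.1,-26,0.1,-0.01,-0.034,-0.032,30],[4.9,-25.9,-0.3,-0.01,-0.034,-0.032,30],[5.7,-25.7,-0.8,-0.01,-0.034,-0.032,30],[6.5,-25.5,-1.2,-0.01,-0.034,-0.032,30],[7.2,-25.3,-1.7,-0.01,-0.034,-0.032,30],[8,-25,-2.3,-0.01,-0.034,-0.032,30],[8.7,-24.8,-2.8,-0.01,-0.034,-0.032,30],[9.4,-24.4,-3.3,-0.01,-0.034,-0.032,30],[10,-24.1,-3.9,-0.01,-0.034,-0.032,30],[10.6,-23.7,-4.5,-0.01,-0.034,-0.032,30]]]}}

```text
time_s: 45.55
tool_pos: [0.443, -0.2012, 0.1145]
tool_rot: [0.242, -0.082, 0.966, 0.034]
wrist_force: [0.4, -0.1, 0.1]
width: 0.0299
```

Call:
{"fn": "send_rows", "kwargs": {"commands": [[[11.2,-23.3,-5.1,-0.01,-0.034,-0.032,30],[11.8,-22.9,-5.7,-0.01,-0.034,-0.032,30],[12.3,-22.5,-6.4,-0.01,-0.034,-0.032,30],[0,0,0,0,0,0,30],[0,0,0,0,0,0,30],[0,0,0,0,0,0,30],[0,0,0,0,0,0,30],[0,0,0,0,0,0,30]]]}}

```text
time_s: 46.22
tool_pos: [0.4205, -0.2745, 0.1108]
tool_rot: [0.29, -0.131, 0.947, 0.042]
wrist_force: [0.2, -0.6, -0.6]
width: 0.0298
```

Run:
```python
from h import *
st(); tloc(); rail(); stickcol()
plan(tube(-129,0,-8,.6),YAW+np.pi,-.6,step=12)
```

```text
t 46.2 p [ 0.4205 -0.2745  0.1108] f [ 0.2 -0.6 -0.6] w 0.0298
in tube [-127.1    1.3   39.5]
rail rect [572.3 167.6 287.4  35.4] c [0.5692 0.1685] yaw -0.2944 len 0.2875 comps [np.int32(71), np.int32(105), np.int32(144), np.int32(145), np.int32(564)]
[([308, 0, 28, 50, 1328], [321.3, 23.9])]
start [ 0.4206 -0.2748  0.1111] dist mm [ 24.5   6.  -40.5] rv [ 0.001 -0.005 -0.003] rows 4
[0.5, -0.2, 11.9, 0.0, -0.001, -0.001]
[0.5, -0.3, 11.9, 0.0, -0.001, -0.001]
[0.4, -0.2, 11.9, 0.0, -0.001, -0.001]
[0.5, -0.3, 12.0, 0.0, -0.001, -0.001]
```

The mouth stick isn't detected now, so I take a look.

Run:
```python
from h import *
snap('wrist','n.png'); snap('scene'); im=manip.get_image('scene')
u,v=proj('scene',PIV).astype(int); c=cv2.resize(im[v-60:v+40,u-80:u+80,::-1],(640,400),interpolation=cv2.INTER_CUBIC)
cv2.imwrite('pics/n.png',cv2.resize(np.vstack([cv2.imread('pics/n.png')[:300],c]),None,fx=.85,fy=.85))
```

```text
(no output)
```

View pics/n.png

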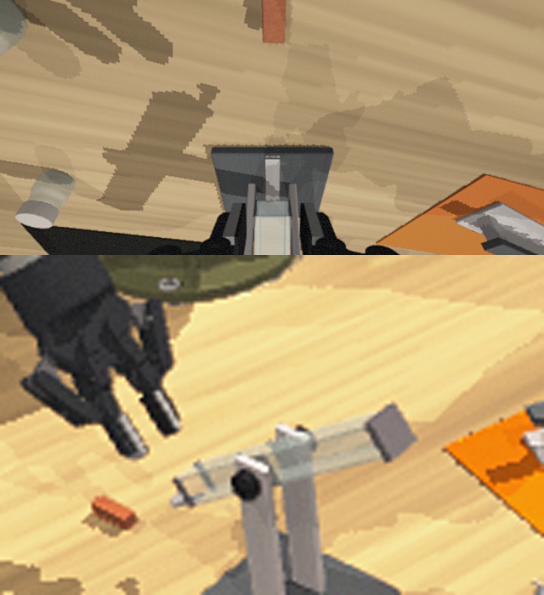

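The tube is empty, and one stick lies flat on the table in front of the mouth: (275,20) in the upper view, (113,512) in the lower. It must have slipped out right after the first draw, so I locate it and pick it up.

Run:
```python
from h import *
im=snap('wrist'); print('wrist ray lower end',ray('wrist',(321.5,48),.014).round(4),ray('wrist',(321.5,5),.014).round(4))
for c in('scene','top'):
    im=snap(c); h=cv2.cvtColor(im,cv2.COLOR_RGB2HSV)
    m=(((h[...,0]<11)|(h[...,0]>176))&(h[...,1]>110)&(h[...,2]>60)).astype(np.uint8)
    n,l,q,cc=cv2.connectedComponentsWithStats(m)
    for k in range(1,n):
        if 30<q[k,4]<2000:
            w=ray(c,cc[k],.010); 
            if np.hypot(*(w[:2]-[.37,-.3]))<.12:
                r=cv2.minAreaRect(np.array([ray(c,p,.012,manip.get_calibration(c) if 0 else None)[:2]*1e3 for p in np.argwhere(l==k)[::3,::-1]],np.float32)); print(c,q[k].tolist(),w.round(4),r)
    for nm in ('s1_c','s2_c'): spot(c,nm,6)
```

```text
wrist ray lower end [ 0.3695 -0.2893  0.014 ] [ 0.3485 -0.2952  0.014 ]
scene [186, 235, 13, 9, 67] [ 0.358  -0.2956  0.01  ] ((361.3696594238281, -296.64031982421875), (45.616485595703125, 16.77056884765625), 12.548943519592285)
scene s1_c 0.4 [0.6004 0.2721 0.0582]
scene s2_c 0.59 [ 0.3498 -0.2922  0.0042]
top s1_c 0.54 [0.5984 0.277  0.0603]
```

Run:
```python
from h import *
plan([.348,-.295,.105],YAW+np.pi,0,n=9)
```

```text
start [ 0.4201 -0.2759  0.1109] dist mm [-72.1 -19.1  -5.9] rv [ 0.002  0.595 -0.005] rows 9
[7.2, 0.1, -4.1, 0.0, 0.066, -0.001]
[7.5, 0.1, -3.6, 0.0, 0.066, -0.001]
[7.7, 0.1, -3.1, 0.0, 0.066, -0.001]
[7.9, 0.2, -2.6, 0.0, 0.066, -0.001]
[8.1, 0.2, -2.1, 0.0, 0.066, -0.001]
[8.2, 0.2, -1.5, 0.0, 0.066, -0.001]
[8.2, 0.1, -1.0, 0.0, 0.066, -0.001]
[8.3, 0.2, -0.5, 0.0, 0.066, -0.001]
[8.3, 0.2, 0.1, 0.0, 0.066, -0.001]
```

Call:
{"fn": "send_rows", "kwargs": {"commands": [[[7.2,0.1,-4.1,0,0.066,0,30],[7.5,0.1,-3.6,0,0.066,0,30],[7.7,0.1,-3.1,0,0.066,0,30],[7.9,0.2,-2.6,0,0.066,0,30],[8.1,0.2,-2.1,0,0.066,0,30],[8.2,0.2,-1.5,0,0.066,0,30],[8.2,0.1,-1,0,0.066,0,30],[8.3,0.2,-0.5,0,0.066,0,30],[8.3,0.2,0.1,0,0.066,0,30],[0,0,0,0,0,0,30],[0,0,0,0,0,0,30],[0,0,0,0,0,0,30],[0,0,0,0,0,0,30]]]}}

```text
time_s: 47.9
tool_pos: [0.3476, -0.2946, 0.1049]
tool_rot: [0.001, -0.136, 0.991, 0.002]
wrist_force: [0.8, -0.5, -0.6]
width: 0.0297
```

Run:
```python
from h import *
im=snap('wrist','o.png'); st(); h=cv2.cvtColor(im,cv2.COLOR_RGB2HSV); kk=manip.get_calibration('wrist')
m=(((h[...,0]<11)|(h[...,0]>176))&(h[...,1]>110)&(h[...,2]>60)).astype(np.uint8); m[:,:200]=0; m[:,440:]=0
n,l,q,c=cv2.connectedComponentsWithStats(m)
for k in range(1,n):
    if q[k,4]>200:
        print(q[k].tolist(),cv2.minAreaRect(np.array([ray('wrist',p,.014,kk)[:2]*1e3 for p in np.argwhere(l==k)[:,::-1]],np.float32)))
```

```text
t 48.0 p [ 0.3476 -0.2947  0.1049] f [-0.4  0.3  0.4] w 0.0299
[312, 174, 18, 54, 906] ((350.14794921875, -294.1064453125), (41.899166107177734, 13.042827606201172), 15.548583030700684)
```

View pics/o.png

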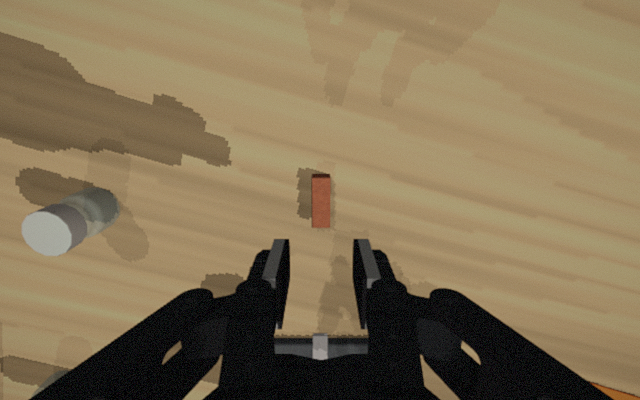

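The stick lies aligned with the tool at (321,200), centre ≈ (0.3505,-0.294). Grasping it.

Call:
{"fn": "send_rows", "kwargs": {"commands": [[[1.6,0,20,0,0,0,30],[0,0,20,0,0,0,30],[0,0,20,0,0,0,30],[0,0,20,0,0,0,30],[0,0,12,0,0,0,30],[0,0,6,0,0,0,30],[0,0,2,0,0,0,30],[0,0,0.7,0,0,0,30],[0,0,0,0,0,0,30],[0,0,0,0,0,0,10],[0,0,0,0,0,0,10],[0,0,0,0,0,0,10],[0,0,0,0,0,0,10]]]}}

```text
time_s: 49.03
tool_pos: [0.3471, -0.2955, 0.0053]
tool_rot: [0.001, -0.136, 0.991, 0.001]
wrist_force: [-0.7, 1.1, 6.2]
width: 0.0124
```

Call:
{"fn": "send_rows", "kwargs": {"commands": [[[0,0,-5,0,0,0,10],[0,0,-15,0,0,0,10],[0,0,-25,0,0,0,10],[0,0,-25,0,0,0,10],[0,0,-25,0,0,0,10],[0,0,-15,0,0,0,10],[0,0,0,0,0,0,10],[0,0,0,0,0,0,10],[0,0,0,0,0,0,10]]]}}

```text
time_s: 49.78
tool_pos: [0.346, -0.2948, 0.1138]
tool_rot: [0.0, -0.136, 0.991, 0.002]
wrist_force: [0.6, 1.0, -0.0]
width: 0.0124
```

Run:
```python
from h import *
st(); rail(); stickcol()
plan([*slot(-66,-3),.106],RY+np.pi,0,step=26)
```

```text
t 49.8 p [ 0.346  -0.2948  0.1138] f [ 0.6  1.  -0. ] w 0.0124
rail rect [572.1 167.8 287.2  36.5] c [0.5699 0.1684] yaw -0.2933 len 0.2871 comps [np.int32(71), np.int32(104), np.int32(147), np.int32(127), np.int32(587)]
[([306, 226, 31, 86, 2327], [321.2, 269.7])]
start [ 0.3456 -0.2945  0.1132] dist mm [198.4 401.6  -7.2] rv [ 0.004 -0.002  0.563] rows 18
[-16.6, 18.5, 0.5, 0.0, -0.0, 0.031]
[-16.0, 19.0, 0.5, 0.0, -0.0, 0.031]
[-15.5, 19.5, 0.5, 0.0, -0.0, 0.031]
[-14.8, 20.0, 0.5, 0.0, -0.0, 0.031]
[-14.2, 20.4, 0.5, 0.0, -0.0, 0.031]
[-13.6, 20.9, 0.5, 0.0, -0.0, 0.031]
[-12.9, 21.3, 0.5, 0.0, -0.0, 0.031]
[-12.3, 21.7, 0.5, 0.0, -0.0, 0.031]
[-11.6, 22.0, 0.5, 0.0, -0.0, 0.031]
[-10.9, 22.4, 0.5, 0.0, -0.0, 0.031]
[-10.2, 22.7, 0.5, 0.0, -0.0, 0.031]
[-9.5, 23.0, 0.5, 0.0, -0.0, 0.031]
[-8.8, 23.3, 0.4, 0.0, -0.0, 0.031]
[-8.0, 23.5, 0.5, 0.0, -0.0, 0.031]
[-7.3, 23.8, 0.4, 0.0, -0.0, 0.031]
[-6.6, 24.0, 0.5, 0.0, -0.0, 0.031]
[-5.8, 24.2, 0.4, 0.0, -0.0, 0.031]
[-5.0, 24.3, 0.5, 0.0, -0.0, 0.031]
```

Call:
{"fn": "send_rows", "kwargs": {"commands": [[[-16.6,18.5,0.5,0,0,0.031,10],[-16,19,0.5,0,0,0.031,10],[-15.5,19.5,0.5,0,0,0.031,10],[-14.8,20,0.5,0,0,0.031,10],[-14.2,20.4,0.5,0,0,0.031,10],[-13.6,20.9,0.5,0,0,0.031,10],[-12.9,21.3,0.5,0,0,0.031,10],[-12.3,21.7,0.5,0,0,0.031,10],[-11.6,22,0.5,0,0,0.031,10],[-10.9,22.4,0.5,0,0,0.031,10],[-10.2,22.7,0.5,0,0,0.031,10],[-9.5,23,0.5,0,0,0.031,10],[-8.8,23.3,0.4,0,0,0.031,10],[-8,23.5,0.5,0,0,0.031,10],[-7.3,23.8,0.4,0,0,0.031,10]]]}}

```text
time_s: 51.13
tool_pos: [0.5112, 0.0407, 0.1067]
tool_rot: [-0.001, 0.097, 0.995, 0.001]
wrist_force: [0.9, -0.8, -0.1]
width: 0.0126
```

Call:
{"fn": "send_rows", "kwargs": {"commands": [[[-6.6,24,0.5,0,0,0.031,10],[-5.8,24.2,0.4,0,0,0.031,10],[-5,24.3,0.5,0,0,0.031,10],[0,0,0,0,0,0,10],[0,0,0,0,0,0,10],[0,0,0,0,0,0,10],[0,0,0,0,0,0,10],[0,0,0,0,0,0,10]]]}}

```text
time_s: 51.8
tool_pos: [0.5441, 0.1055, 0.1065]
tool_rot: [-0.001, 0.142, 0.99, 0.001]
wrist_force: [0.4, -0.5, -0.2]
width: 0.0132
```

Run:
```python
import h; from h import *
h.YS=-66; hold()
plan([*slot(-66,-3.1),.062],RY+np.pi,0,step=45)
```

```text
t 51.9 p [0.5443 0.1056 0.1067] f [0.  0.9 0.5] w 0.0129
col321 [190, 200, 201, 205, 206, 225, 226, 235, 236, 245, 246, 303, 304, 311, 312, 327, 328, 329]
-25 [np.float64(314.1), np.float64(296.5)]
-15 [np.float64(295.9), np.float64(279.5)]
15 [np.float64(237.0), np.float64(224.6)]
rail y -106 u 261 model 203.8 236.1 edges [(188, np.int64(193)), (189, np.int64(161)), (190, np.int64(107)), (195, np.int64(124)), (196, np.int64(101)), (197, np.int64(91)), (204, np.int64(56)), (205, np.int64(77)), (235, np.int64(57)), (236, np.int64(91)), (237, np.int64(119))]
rail y -96 u 277 model 203.8 236.1 edges [(195, np.int64(183)), (196, np.int64(136)), (200, np.int64(104)), (201, np.int64(43)), (204, np.int64(54)), (205, np.int64(73)), (235, np.int64(90)), (236, np.int64(108)), (237, np.int64(122)), (251, np.int64(121)), (252, np.int64(95)), (253, np.int64(57)), (254, np.int64(20))]
rail y -41 u 363 model 204.1 236.3 edges [(193, np.int64(188)), (194, np.int64(162)), (200, np.int64(127)), (201, np.int64(70)), (202, np.int64(33)), (204, np.int64(37)), (205, np.int64(60)), (206, np.int64(89)), (225, np.int64(69)), (236, np.int64(80)), (237, np.int64(89)), (238, np.int64(113)), (250, np.int64(117)), (251, np.int64(77)), (252, np.int64(25)), (253, np.int64(25))]
rail y -31 u 379 model 204.1 236.3 edges [(189, np.int64(188)), (190, np.int64(164)), (200, np.int64(135)), (201, np.int64(82)), (202, np.int64(36)), (205, np.int64(43)), (236, np.int64(53)), (237, np.int64(97)), (238, np.int64(125))]
start [0.5443 0.1056 0.1067] dist mm [ -0.5   1.6 -44.7] rv [ 0.003 -0.001  0.004] rows 1
[0.8, 1.3, 44.7, 0.003, -0.001, 0.004]
```

Call:
{"fn": "send_rows", "kwargs": {"commands": [[[0.7,0.7,8,0.003,-0.001,0.004,10],[0.5,0.6,10,0,0,0,10],[0,0,12,0,0,0,10],[0,0,8,0,0,0,10],[0,0,5,0,0,0,10],[0,0,2,0,0,0,10],[0,0,0,0,0,0,10],[0,0,0,0,0,0,10]]]}}

```text
time_s: 52.52
tool_pos: [0.5441, 0.108, 0.0619]
tool_rot: [0.0, 0.144, 0.99, -0.0]
wrist_force: [0.2, 0.1, 0.5]
width: 0.0126
```

Call:
{"fn": "send_rows", "kwargs": {"commands": [[[0,0,0.8,0,0,0,10],[0,0,0.4,0,0,0,10],[0,0,0,0,0,0,10]]]}}

```text
time_s: 52.77
tool_pos: [0.5443, 0.1081, 0.0609]
tool_rot: [0.0, 0.144, 0.99, 0.0]
wrist_force: [-0.1, -0.2, -0.4]
width: 0.0126
```

Call:
{"fn": "send_rows", "kwargs": {"commands": [[[0,0,0.6,0,0,0,10],[0,0,0,0,0,0,10]]]}}

```text
time_s: 52.93
tool_pos: [0.5443, 0.1081, 0.0603]
tool_rot: [0.0, 0.144, 0.99, 0.0]
wrist_force: [-0.1, 0.6, 1.6]
width: 0.0127
```

Call:
{"fn": "send_rows", "kwargs": {"commands": [[[0,0,0.3,0,0,0,10],[0,0,0,0,0,0,16],[0,0,0,0,0,0,20],[0,0,0,0,0,0,26],[0,0,0,0,0,0,28],[0,0,-8,0,0,0,28],[0,0,-20,0,0,0,28],[0,0,-30,0,0,0,28],[0,0,-20,0,0,0,28],[0,0,0,0,0,0,28],[0,0,0,0,0,0,28],[0,0,0,0,0,0,28],[0,0,0,0,0,0,28]]]}}

```text
time_s: 54.02
tool_pos: [0.543, 0.1079, 0.1367]
tool_rot: [-0.001, 0.144, 0.99, -0.0]
wrist_force: [-0.1, -0.1, -0.2]
width: 0.0285
```

Run:
```python
import h; from h import *
chk('q.png')
t=tube(90,0,0,0); print(t)
s=manip.get_state()['tool_pos']
plan([t[0],t[1],.28],YAW+np.pi,0,step=30)
```

```text
t 54.1 p [0.543  0.1079 0.1365] f [ 0.6  0.6 -0. ] w 0.0277
stick area 1152 x [-21.7  18.9] y [102.  116.3] slope 0.032
stick area 1124 x [-20.1  20.7] y [-72.3 -58.7] slope 0.004
stick area 1177 x [-21.   19.8] y [57.2 72.8] slope 0.025
stick area 1154 x [-20.2  21.4] y [-28.5 -14.7] slope 0.006
stick area 1173 x [-18.8  21.4] y [13.9 29. ] slope 0.033
[ 0.62976922 -0.21628759  0.15      ]
start [0.543  0.1079 0.1365] dist mm [  86.8 -324.1  143.5] rv [-0.001 -0.002 -0.566] rows 13
[-13.5, -22.0, -11.0, -0.0, -0.0, -0.044]
[-12.5, -22.6, -11.0, -0.0, -0.0, -0.044]
[-11.5, -23.1, -11.0, -0.0, -0.0, -0.044]
[-10.5, -23.6, -11.0, -0.0, -0.0, -0.044]
[-9.4, -24.0, -11.0, -0.0, -0.0, -0.044]
[-8.4, -24.4, -11.1, -0.0, -0.0, -0.044]
[-7.3, -24.8, -11.0, -0.0, -0.0, -0.044]
[-6.2, -25.1, -11.1, -0.0, -0.0, -0.044]
[-5.0, -25.3, -11.0, -0.0, -0.0, -0.044]
[-3.9, -25.5, -11.1, -0.0, -0.0, -0.044]
[-2.8, -25.7, -11.0, -0.0, -0.0, -0.044]
[-1.7, -25.7, -11.1, -0.0, -0.0, -0.044]
[-0.6, -25.8, -11.0, -0.0, -0.0, -0.044]
```

View pics/q.png

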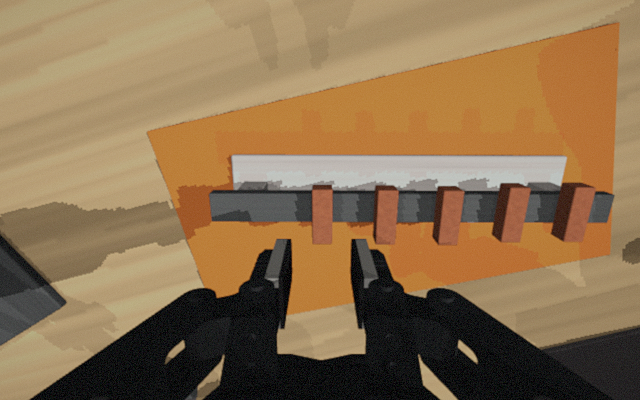

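The view shows five sticks square across the rail at columns 322–573, all overhanging both sides and separate. Now I level the empty tube.

Call:
{"fn": "send_rows", "kwargs": {"commands": [[[0,0,-25,0,0,0,0],[-13.5,-22,-11,0,0,-0.044,0],[-12.5,-22.6,-11,0,0,-0.044,0],[-11.5,-23.1,-11,0,0,-0.044,0],[-10.5,-23.6,-11,0,0,-0.044,0],[-9.4,-24,-11,0,0,-0.044,0],[-8.4,-24.4,-11,0,0,-0.044,0],[-7.3,-24.8,-11,0,0,-0.044,0],[-6.2,-25.1,-11,0,0,-0.044,0],[-5,-25.3,-11,0,0,-0.044,0],[-3.9,-25.5,-11,0,0,-0.044,0],[-2.8,-25.7,-11,0,0,-0.044,0],[-1.7,-25.7,-5,0,0,-0.044,0],[-0.6,-25.8,0,0,0,-0.044,0],[0,0,0,0,0,0,0],[0,0,0,0,0,0,0],[0,0,0,0,0,0,0]]]}}

```text
time_s: 55.48
tool_pos: [0.6299, -0.2157, 0.2875]
tool_rot: [-0.001, -0.141, 0.99, 0.001]
wrist_force: [-0.4, 0.3, 0.1]
width: 0.0001
```

Run:
```python
from h import *
st(); tloc(0)
```

```text
t 55.5 p [ 0.6299 -0.2157  0.2875] f [-0.4  0.3  0.1] w 0.0001
in tube [ 90.3   0.5 137.5]
```

Call:
{"fn": "send_rows", "kwargs": {"commands": [[[0,0,20,0,0,0,0],[0,0,18,0,0,0,0],[0,0,7,0,0,0,0],[0,0,7,0,0,0,0],[0,0,7,0,0,0,0],[0,0,7,0,0,0,0],[0,0,7,0,0,0,0],[0,0,7,0,0,0,0],[0,0,7,0,0,0,0],[0,0,7,0,0,0,0],[0,0,7,0,0,0,0],[0,0,7,0,0,0,0],[0,0,7,0,0,0,0],[0,0,0,0,0,0,0]]]}}

```text
time_s: 56.65
tool_pos: [0.6308, -0.2161, 0.173]
tool_rot: [0.0, -0.141, 0.99, -0.0]
wrist_force: [0.2, -0.2, 0.8]
width: 0.0001
```

Call:
{"fn": "send_rows", "kwargs": {"commands": [[[0,0,3,0,0,0,0],[0,0,2,0,0,0,0],[0,0,1,0,0,0,0]]]}}

```text
time_s: 56.9
tool_pos: [0.6311, -0.2161, 0.1681]
tool_rot: [0.001, -0.141, 0.99, -0.0]
wrist_force: [2.2, 0.6, 3.9]
width: -0.0002
```

Call:
{"fn": "send_rows", "kwargs": {"commands": [[[0,0,1.5,0,0,0,0],[0,0,1,0,0,0,0]]]}}

```text
time_s: 57.07
tool_pos: [0.6309, -0.2162, 0.1656]
tool_rot: [0.001, -0.141, 0.99, -0.0]
wrist_force: [1.5, 0.8, 4.4]
width: 0.0
```

Call:
{"fn": "send_rows", "kwargs": {"commands": [[[0,0,1.5,0,0,0,0],[0,0,1.2,0,0,0,0]]]}}

```text
time_s: 57.23
tool_pos: [0.6309, -0.2163, 0.1634]
tool_rot: [0.001, -0.141, 0.99, -0.0]
wrist_force: [-1.9, 1.9, 15.6]
width: -0.0
```

Call:
{"fn": "send_rows", "kwargs": {"commands": [[[0,0,1.2,0,0,0,0],[0,0,1,0,0,0,0]]]}}

```text
time_s: 57.4
tool_pos: [0.631, -0.2163, 0.1633]
tool_rot: [0.001, -0.141, 0.99, -0.001]
wrist_force: [-5.8, 2.5, 25.4]
width: -0.0
```

The tube is at its level stop (z 0.1633, as expected). I retract, move clear and check everything.

Call:
{"fn": "send_rows", "kwargs": {"commands": [[[0,0,-10,0,0,0,0],[0,0,-30,0,0,0,0],[0,0,-35,0,0,0,0],[0,0,-35,0,0,0,0],[30,0,-20,0,0,0,0],[35,0,0,0,0,0,0],[35,0,0,0,0,0,0],[35,0,0,0,0,0,0],[35,0,0,0,0,0,0],[30,0,0,0,0,0,0],[0,0,0,0,0,0,0],[0,0,0,0,0,0,0],[0,0,0,0,0,0,0]]]}}

```text
time_s: 58.48
tool_pos: [0.4383, -0.272, 0.29]
tool_rot: [-0.0, -0.141, 0.99, 0.0]
wrist_force: [-0.1, 1.3, 0.3]
width: 0.0
```

Run:
```python
from h import *
st(); rail()
a=snap('scene')
for n in ['tube_lip','tube_tail','rail_top','jar','mech_head','probe']: spot('scene',n,1)
b=snap('top')
for n in ['tube_lip','tube_tail','rail_top','jar','mech_head','probe']: spot('top',n,1)
cv2.imwrite('pics/r.png',cv2.resize(np.vstack([a[150:300,180:440],b[100:280,180:440+60-60]])[:,:,::-1],None,fx=1.8,fy=1.8,interpolation=cv2.INTER_CUBIC))
```

```text
t 58.5 p [ 0.4383 -0.272   0.29  ] f [-0.1  1.3  0.3] w 0.0
rail rect [572.2 167.7 287.4  36.4] c [0.5701 0.1682] yaw -0.2946 len 0.2875 comps [np.int32(67), np.int32(83), np.int32(127), np.int32(132), np.int32(119), np.int32(365)]
scene tube_lip 0.71 [ 0.4024 -0.2794  0.1451]
scene tube_tail 0.58 [ 0.7631  0.0125 -0.002 ]
scene rail_top 0.63 [0.5658 0.1676 0.0535]
scene jar 0.62 [ 0.7619  0.0151 -0.0015]
scene mech_head 0.8 [ 0.705  -0.0977 -0.0012]
scene probe 0.38 [ 0.3461  0.3118 -0.0021]
top tube_lip 0.8 [ 0.4052 -0.2801  0.1437]
top tube_tail 0.87 [ 0.6778 -0.2004  0.1644]
top rail_top 0.66 [0.5699 0.1672 0.0558]
top jar 0.63 [0.5689 0.1651 0.0563]
top mech_head 0.54 [ 0.7036 -0.0879  0.0018]
top probe 0.65 [0.3479 0.3168 0.0023]
```

View pics/r.png

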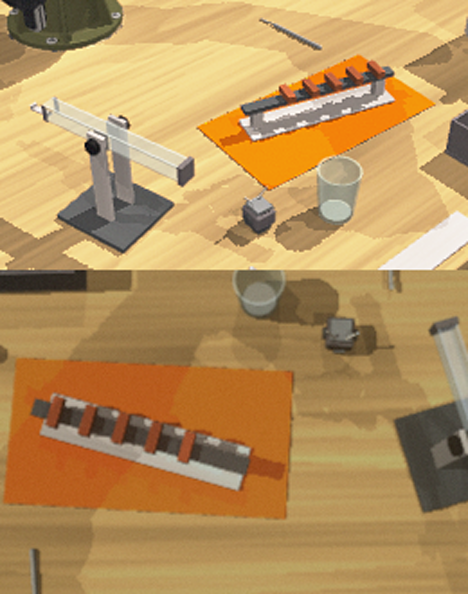

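The tube is level and empty, five sticks lie square on the rail, and the bystanders are where they were. Handing in.

```bash
python3 -c "
from workcell import manip
print(manip.close_job(), manip.get_state()['time_s'])"
```

```text
the job is handed in; nothing more can be done
the job is handed in; nothing more can be done
```

I handed the job in at about 59 s. All five sticks that were in the tube lie across the rail, and the empty tube is back at its level stop. One stick was not taken out by its bare end as asked.

- **Slipped stick:** just after the first draw, one stick slid out of the mouth by itself and landed flat on the table. I picked it up from there and laid it on the rail like the others.
- **Sticks on the rail:** the last checks show them flat, square, about 44 mm apart, and overhanging on both sides. They are within about 1.5 mm of the rail's centre line, though my camera estimates disagreed by 1–2 mm.
- **Tube:** it was pushed down until it stopped at 25 N with the fingertips at z 0.163, which matches level. The lip and tail readings match those at the start.
- **Bystanders:** the mech head and probe read within a few millimetres of their starting places. The jar matched from the scene camera; the top-camera network mistook the rail for it, but the picture shows it unmoved. In the same way, the scene-camera network put the tube's tail on the jar, while the top camera placed it correctly.
- **Disturbances:** I never saw the rail get knocked, and I never saw the grip slacken.

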